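# Tip a rubbing stone to the mouth of its tube and take it out

### The arm

A 6-joint arm with a two-finger parallel gripper is mounted at the origin on a cart in front of the work surface, level with it; the furniture and walls round the work are solid. World frame = base frame: x ahead of the robot, y to its left, z up, the work surface at z = 0. Lengths are in mm, angles in rad, forces in N, time in s.
With the tool pointing down it reaches from about 350 to 875 mm from the base axis. Payload 4.2 kg.
Tool frame: the origin (TCP) lies at the very end of the fingers, on their centre line; the grasp point (between the pads) lies 19 mm behind it; z points along the fingers, y is the direction in which the jaws open and shut (so a half turn about z gives the same grasp; the last joint's range is limited). The gripper opens to 85 mm and grips with 20 to 120 N. Pads are 22 mm wide; open, the fingers measure 114 mm over their backs; the gripper's body (76 mm by 85 mm) begins 54 mm behind the grasp point. The pads swing forward as they close: fully open they stand 13 mm farther back than shut.
Start: joints at [-0.905, 0.385, 0.008, 0, -1.194, -0.259], TCP at [247.308, -573.967, 231.312] pointing down, gripper open.
Joint ranges: [-3.14, 3.14], [-1.21, 2.06], [-1.07, 1.41], [-3.16, 2.05], [-2.99, -0.16], [-3.1, 3.1]. Speed limits (rad/s): [2.79, 2.79, 3.14, 3.14, 3.14, 3.14].

### API

Orientations are given as a unit quaternion [x, y, z, w].
In Python, from bench import arm gives the robot as it stands.
- The arm moves only by the tool apply_moves, never from a script. Its argument "plan" is one flat list of numbers, 5 for each row, row after row: the gripper's target within -1 to 1 (shut at 1, half-way at 0, fully open at -1), then the shift along the world's x, y, z in m, then the turn about the world's z in degrees. A call has 1 to 8 rows; each row is the pose to reach, as a shift and turn from the pose commanded when the call began; what a row does not reach only later rows make up. A row lasts 1/12 s, in which the tool goes at most 41.7 mm and 7.16 degrees, less where a joint would pass 70% of its speed; a pose out of reach is approached as far as the arm can. A call with a gripper value outside its range is refused whole. The fingers move at their own pace and stop on an object; the grip force is fixed at half the most. Time passes only in rows, so rows that repeat a pose let the fingers close. It gives the time, the measured TCP pose, the force and the opening at its end, in the units of the state.
- arm.read_state(): the state, without advancing time (a new reading comes with each control period).
- arm.get_image(name): name is "side" or "top"; returns a dict with "color" (480x640x3 uint8, red, green, blue), "range_z" (480x640 float32, mm along the optical axis (not along the pixel's ray), 0 where there is no reading), "camera_matrix" (3x3 intrinsics, pixels), "camera_from_world" (4x4, takes a point from world to camera coordinates). Camera axes: x right, y down, z forward; pixel columns grow to the right and rows downward; lengths in mm; the calibration is good to about 2 mm. A picture is of the moment at which its call begins.
- arm.job_done(): hands the job in, once; it reports no verdict.
The state is a dict: "clock": time; "joints": joint angles; "joint_vel": joint speeds; "joint_efforts": joint torques, N m; "position": TCP position; "ee_rot": TCP orientation; "contact_force": force on the tool from outside, world axes, zero at the start; "wrist_torque": the same for the moment, N m; "gripper_width": finger opening in mm.
Only numpy, scipy, OpenCV 4.12 (cv2) and the standard library are available. Lean on these libraries where they do the work, as an engineer would, in place of code of your own. Each camera call takes 0.05 s, during which the arm holds its last target.

### The job

Two rubbing stones are kept, one behind the other, in a square tube that lies in the wooden cradle. Pick the tube up, tip its mouth down gently until the front stone has slid about 2 cm out of the mouth and stop it there so that nothing falls out, and lay the tube back in its cradle with the stone standing out. Then let go of the tube, pull that stone out by its end, and lay it flat in the tray without dropping it; the other stone stays in the tube, and the pliers, marker and glass cutter stay where they are.

Things in the scene. Friction and masses are not known exactly. Their poses are not given: they have to be found in the camera images.
- tube: square aluminium tube, 36 x 36 mm outside, 200 mm long, bore 30 x 30 mm, 0.15 kg empty; closed at its -y end by a black cap (bore floor at y = -94 mm), open at its +y end (mouth at y = +100 mm). Origin: centre of its underside; y along the tube to the mouth, z up. It starts level in the cradle, both stones inside, out of reach. Grip it across x at its middle, between the saddles
- tube_mouth (a point): centre of the tube's open end, 18 mm above the tube's underside; axes as the tube's
- cradle: fixed wooden cradle, base 80 x 150 x 12 mm, two saddles 16 mm thick at y = +-55 mm that carry the tube with its underside 40 mm above the bench; their cheeks rise to 60 mm, 40 mm apart inside (2 mm play each side), flared at the top. Between the saddles and beyond them the tube is free all round. Origin: centre of its underside; y along the tube to the mouth
- cradle_seat (a point): the point of the cradle where the centre of the tube's underside (the tube's origin) lies when it is home, 40 mm above the bench
- stone_front_mid (a point): centre of the front stone, nearer the mouth: plain grey, 24 x 24 mm, 80 mm long along y. Its end starts 17 to 32 mm inside the mouth, 1 to 17 mm ahead of the back stone. Hidden friction: both stones start to slide together at a mouth-down tilt of 15 to 30 degrees and run on until the tube is tipped back. It tips out when over half of it stands out. A stone weighs 0.11 to 0.16 kg
- stone_front: the front stone; origin at the centre of its underside, 12 mm below its centre, y along its length
- stone_back_mid (a point): centre of the back stone, the same in size and look as the front one, behind it in the tube, against the cap
- stone_back: the back stone; origin at the centre of its underside
- tray: fixed shallow open wooden tray on the bench to the left of the cradle, outside 130 mm (x) x 160 mm (y) x 18 mm high, walls and floor 5 mm thick. Origin: centre of its underside
- running_pliers: red-handled pliers lying on the bench to the right, 144 mm long, 14 mm high; bystander, origin at its underside
- marker_a: marker pen lying on the bench behind the cradle, 124 mm long, 14 mm thick; bystander
- glass_cutter: pencil-shaped wooden glass cutter lying on the bench behind the tray, 136 mm long, 13 mm thick; bystander

How it is judged:
By the outcome, as a careful person would: the job done as asked, in the order asked, and still so for the second after the job is handed in, with the robot touching nothing.
It also fails if it takes over 61 s, if anything falls off the work surface, if the arm or the gripper's body presses on something with over 40 N, if the wrist force passes 120 N, or if a joint passes its speed limit or range.

## Working session

There is one attempt and no reset: what is moved stays moved. The work goes in short steps, Python scripts to look and compute and a tool call to move; the robot and the scene stay as the last step left them, time stands still between calls to the robot, and variables do not carry over. Pictures are saved under pics/ and viewed, and the job is handed in when it is done.

Besides the shell and the picture viewer there is one more tool, called after "Call:" as name(argument=value, ...), one argument or row to a line, values as JSON. apply_moves: Moves the arm, as the interface text tells. Its arguments: {"type":"object","properties":{"plan":{"type":"array","items":{"type":"number"}}},"required":["plan"]}

```bash
mkdir -p pics; cat > h.py <<'E'
import numpy as np, cv2
from bench import arm
def grab(n,tag):
    d=arm.get_image(n); cv2.imwrite(f'pics/{tag}.png',d['color'][:,:,::-1]); np.savez(f'pics/{tag}.npz',**d); return d
def load(tag): return np.load(f'pics/{tag}.npz')
def px2w(d,u,v,z=None):
    K=d['camera_matrix'];T=d['camera_from_world'];R=T[:3,:3];t=T[:3,3]
    r=np.linalg.inv(K)@np.array([u,v,1.])
    if z is None:
        return R.T@(r*float(d['range_z'][int(round(v)),int(round(u))])-t)
    o=-R.T@t; w=R.T@r; return o+w*(z-o[2])/w[2]
def w2px(d,p):
    K=d['camera_matrix'];T=d['camera_from_world'];c=T[:3,:3]@np.array(p,float)+T[:3,3];q=K@c;return q[:2]/q[2]
def crop(tag,x0,y0,x1,y1,s):
    im=cv2.imread(f'pics/{tag}.png')[y0:y1,x0:x1]; cv2.imwrite(f'pics/{tag}_c{x0}_{y0}.png',cv2.resize(im,None,fx=s,fy=s,interpolation=cv2.INTER_CUBIC))
def st():
    s=arm.read_state(); print({k:np.round(s[k],3).tolist() for k in('clock','joints','position','ee_rot','contact_force','wrist_torque','gripper_width')})
E
python3 - <<'E'
from h import *
for n in('side','top'):
    d=grab(n,n+'0'); T=d['camera_from_world']; print(n,(-T[:3,:3].T@T[:3,3]).round(),T[:3,:3].round(2).tolist(),d['camera_matrix'].round(1).tolist())
st()
E
```

```text
side [557. 774. 497.] [[-1.0, 0.0, 0.01], [-0.0, 0.46, -0.89], [-0.01, -0.89, -0.46]] [[581.1, 0.0, 314.4], [0.0, 581.1, 236.4], [0.0, 0.0, 1.0]]
top [383. -49. 929.] [[-0.03, -1.0, -0.0], [-0.98, 0.03, -0.21], [0.21, -0.01, -0.98]] [[525.2, 0.0, 312.4], [0.0, 525.2, 226.7], [0.0, 0.0, 1.0]]
{'clock': 0.1, 'joints': [-0.905, 0.385, 0.007, -0.0, -1.194, -0.259], 'position': [247.107, -573.511, 230.328], 'ee_rot': [-0.202, 0.979, 0.001, -0.0], 'contact_force': [-0.008, -0.591, -0.201], 'wrist_torque': [-0.038, 0.006, -0.033], 'gripper_width': 85.428}
```

View pics/top0.png

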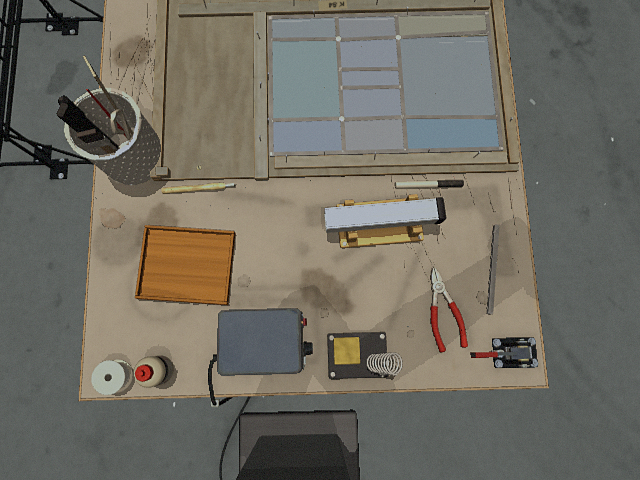

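View pics/side0.png

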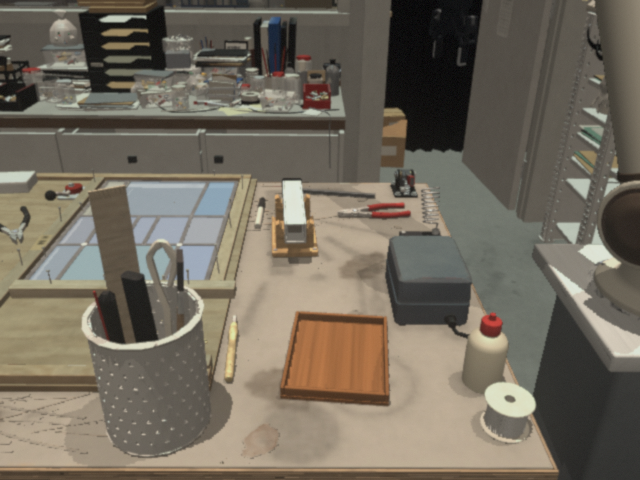

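```bash
python3 - <<'E'
from h import *
crop('top0',310,170,480,270,4.5)
crop('side0',240,160,350,270,5)
E
```

```text
(no output)
```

View pics/top0_c310_170.png

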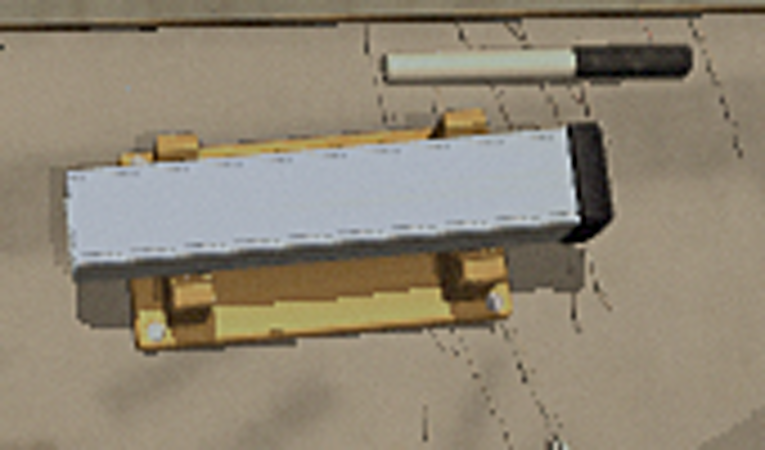

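View pics/side0_c240_160.png

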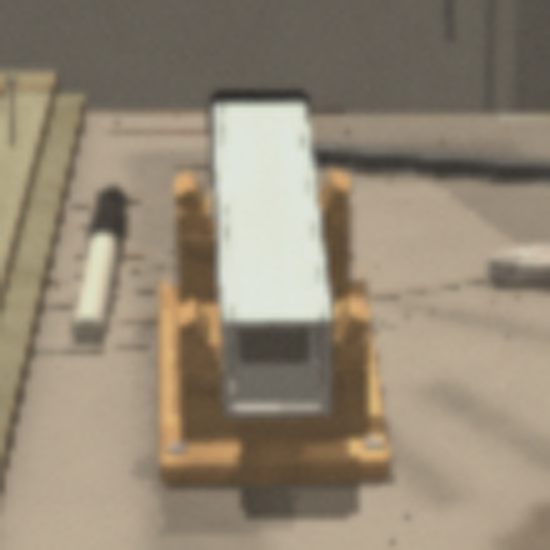

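```bash
python3 - <<'E'
from h import *
d=load('top0')
for c in [(67,172),(74,265),(568,128),(580,225),(598,122),(610,215)]:
    u,v=310+c[0]/4.5,170+c[1]/4.5
    print(c,px2w(d,u,v,76).round(1), px2w(d,u+ (2 if c[0]<300 else -2),v,None).round(1))
print('base corners',[px2w(d,310+c[0]/4.5,170+c[1]/4.5,12).round(1) for c in[(135,348),(510,313)]])
print('tray',[px2w(d,u,v,18).round(1) for u,v in[(145,227),(235,231),(229,304),(136,299)]])
s=load('side0')
for c in [(223,322),(330,322),(213,98),(308,98)]:
    print(c,px2w(s,240+c[0]/5,160+c[1]/5,76).round(1))
E
```

```text
(67, 172) [598.  -75.7  76. ] [596.9 -78.9  79.9]
(74, 265) [562.6 -77.2  76. ] [563.5 -80.7  71.1]
(568, 128) [ 609.9 -263.3   76. ] [383.2 -49.3 928.8]
(580, 225) [ 572.7 -264.9   76. ] [ 574.9 -263.8   66.7]
(598, 122) [ 611.9 -274.6   76. ] [ 611.1 -270.4   79.3]
(610, 215) [ 576.2 -276.3   76. ] [ 575.5 -272.    79.4]
base corners [array([ 542.1, -102.2,   12. ]), array([ 552.1, -250.7,   12. ])]
tray [array([586.8, 242.6,  18. ]), array([575.3,  83. ,  18. ]), array([447.3,  92.7,  18. ]), array([460.2, 253. ,  18. ])]
(223, 322) [600.3 -72.8  76. ]
(330, 322) [565.5 -73.2  76. ]
(213, 98) [ 612.4 -266.1   76. ]
(308, 98) [ 575.9 -266.6   76. ]
```

Call:
apply_moves(
  plan=[-0.4, 0.3458, 0.317, -0.05, 70.3, -0.4, 0.3458, 0.317, -0.05, 70.3, -0.4, 0.3458, 0.317, -0.05, 70.3, -0.4, 0.3458, 0.317, -0.05, 70.3, -0.4, 0.3458, 0.317, -0.05, 70.3, -0.4, 0.3458, 0.317, -0.05, 70.3, -0.4, 0.3458, 0.317, -0.05, 70.3, -0.4, 0.3458, 0.317, -0.05, 70.3],
)

```text
clock: 0.77
position: [492.6, -348.2, 195.5]
ee_rot: [-0.649, 0.761, 0.0, -0.0]
contact_force: [0.1, 0.4, 0.9]
gripper_width: 59.3
```

Call:
apply_moves(
  plan=[-0.4, 0, 0, 0, 0, -0.4, 0, 0, 0, 0],
)

```text
clock: 0.93
position: [492.8, -348.0, 194.9]
ee_rot: [-0.648, 0.761, 0.001, -0.0]
contact_force: [-0.8, 0.1, -0.0]
gripper_width: 59.6
```

Call:
apply_moves(
  plan=[-0.4, 0.1003, 0.091, -0.055, 13, -0.4, 0.1003, 0.091, -0.055, 13, -0.4, 0.1003, 0.091, -0.055, 13, -0.4, 0.1003, 0.091, -0.055, 13, -0.4, 0.1003, 0.091, -0.055, 13, -0.4, 0.1003, 0.091, -0.055, 13],
)

```text
clock: 1.43
position: [591.5, -259.1, 140.0]
ee_rot: [0.729, -0.685, -0.001, 0.001]
contact_force: [-0.9, -0.3, 0.1]
gripper_width: 60.0
```

```bash
python3 - <<'E'
from h import *
grab('top','top1');grab('side','side1');st()
crop('top1',310,120,510,270,4); 
E
```

```text
{'clock': 1.533, 'joints': [-0.164, 0.49, -0.059, 0.0, -1.022, 0.225], 'position': [591.201, -260.211, 141.473], 'ee_rot': [0.728, -0.685, 0.0, 0.0], 'contact_force': [-0.4, -0.555, 0.341], 'wrist_torque': [0.003, 0.013, -0.066], 'gripper_width': 59.603}
```

View pics/top1_c310_120.png

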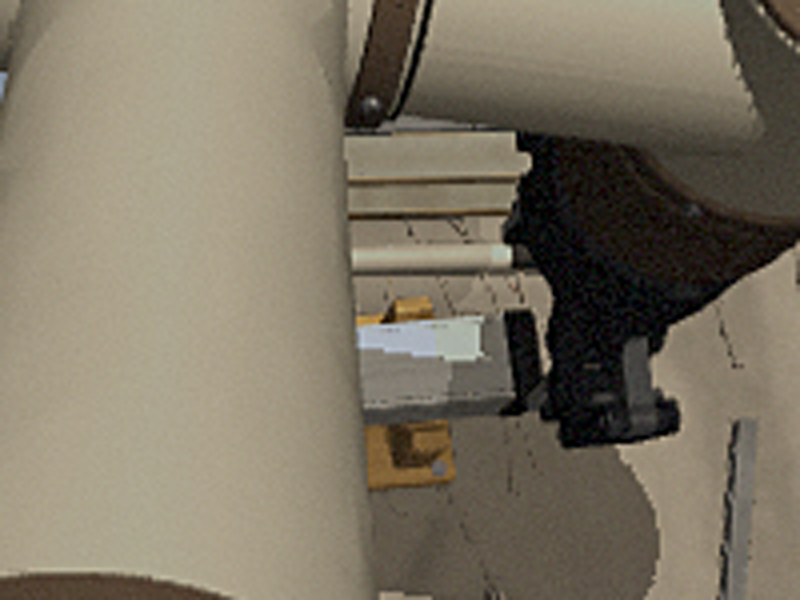

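View pics/side1.png

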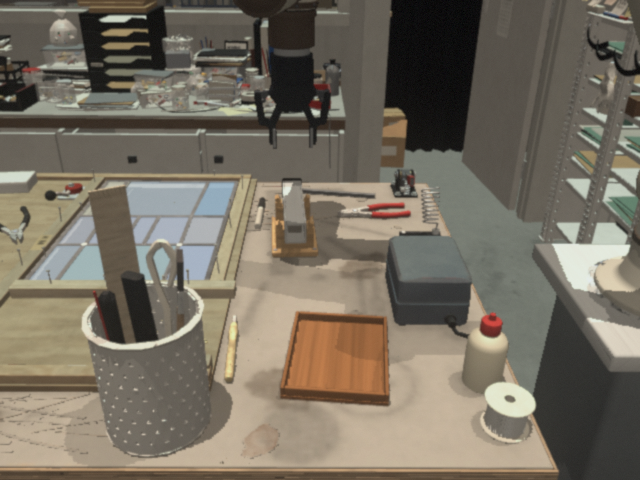

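```bash
python3 - <<'E'
from h import *
d=load('side1');p=arm.read_state()['position'];print(p,w2px(d,p)); crop('side1',230,60,350,180,5)
E
```

```text
[ 591.20123167 -260.21078654  141.47263631] [293.19772164 148.08013304]
```

View pics/side1_c230_60.png

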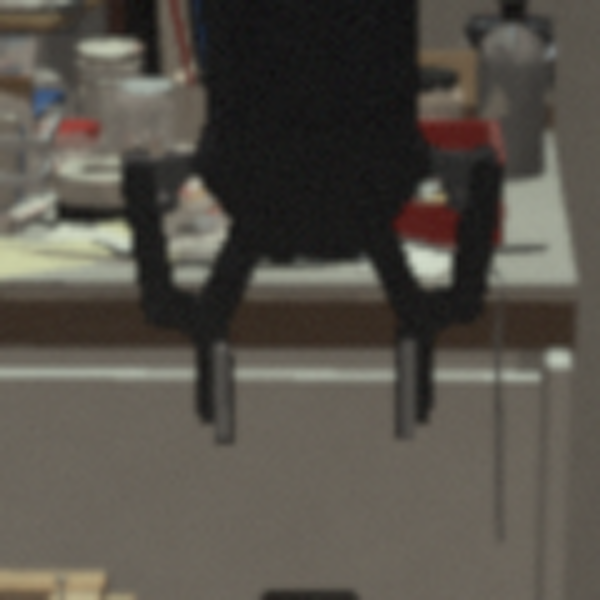

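Call:
apply_moves(
  plan=[-0.4, 0.0018, 0.0025, -0.04, 0.3, -0.4, 0.0018, 0.0025, -0.07, 0.3, -0.4, 0.0018, 0.0025, -0.102, 0.3, 0.05, 0.0018, 0.0025, -0.102, 0.3, 0.05, 0.0018, 0.0025, -0.102, 0.3, 0.05, 0.0018, 0.0025, -0.102, 0.3],
)

```text
clock: 2.03
position: [594.8, -257.9, 41.4]
ee_rot: [0.731, -0.683, 0.002, -0.001]
contact_force: [0.4, -0.6, 0.3]
gripper_width: 40.4
```

```bash
python3 - <<'E'
from h import *
grab('side','side2');st();crop('side2',240,160,350,270,5)
E
```

```text
{'clock': 2.083, 'joints': [-0.159, 0.599, -0.151, 0.001, -0.816, 0.226], 'position': [595.296, -257.718, 42.041], 'ee_rot': [0.731, -0.683, 0.002, -0.001], 'contact_force': [-0.308, -0.188, -0.284], 'wrist_torque': [-0.003, 0.015, -0.006], 'gripper_width': 40.948}
```

View pics/side2_c240_160.png

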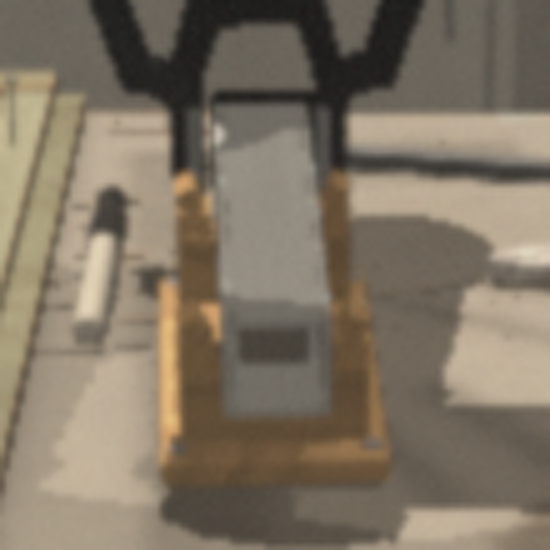

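Call:
apply_moves(
  plan=[0.05, 0, 0, -0.003, 0, 0.17, 0, 0, -0.003, 0, 0.17, 0, 0, -0.003, 0, 0.17, 0, 0, -0.003, 0],
)

```text
clock: 2.42
position: [594.5, -257.0, 38.1]
ee_rot: [0.731, -0.682, 0.001, -0.0]
contact_force: [-1.3, -1.1, 5.8]
gripper_width: 35.9
```

```bash
python3 - <<'E'
from h import *
st()
E
```

```text
{'clock': 2.417, 'joints': [-0.158, 0.603, -0.155, 0.001, -0.81, 0.226], 'position': [594.469, -256.977, 38.07], 'ee_rot': [0.731, -0.682, 0.001, -0.0], 'contact_force': [-1.287, -1.064, 5.77], 'wrist_torque': [-0.096, 0.553, -0.037], 'gripper_width': 35.889}
```

Call:
apply_moves(
  plan=[0.2, 0, 0, 0, 0, 0.2, 0, 0, 0, 0, 0.2, 0, 0, 0, 0],
)

```text
clock: 2.67
position: [594.5, -257.0, 38.1]
ee_rot: [0.731, -0.682, 0.001, -0.0]
contact_force: [-2.3, -0.7, 5.9]
gripper_width: 35.3
```

```bash
python3 - <<'E'
from h import *
st()
E
```

```text
{'clock': 2.667, 'joints': [-0.158, 0.603, -0.155, 0.001, -0.81, 0.226], 'position': [594.463, -256.978, 38.131], 'ee_rot': [0.731, -0.682, 0.001, -0.0], 'contact_force': [-2.325, -0.739, 5.913], 'wrist_torque': [-0.078, 0.59, -0.003], 'gripper_width': 35.32}
```

Call:
apply_moves(
  plan=[0.2, 0, 0, 0.006, 0, 0.2, 0, 0, 0.012, 0, 0.2, 0, 0, 0.015, 0, 0.2, 0, 0, 0.015, 0],
)

```text
clock: 3.0
position: [594.1, -256.4, 51.5]
ee_rot: [0.731, -0.683, 0.0, -0.0]
contact_force: [0.3, -0.2, -4.3]
gripper_width: 35.5
```

```bash
python3 - <<'E'
from h import *
grab('side','side3');st();crop('side3',240,160,350,270,5)
E
```

```text
{'clock': 3.05, 'joints': [-0.158, 0.587, -0.145, -0.0, -0.838, 0.226], 'position': [593.786, -256.306, 51.037], 'ee_rot': [0.731, -0.683, 0.0, -0.0], 'contact_force': [-0.392, -0.071, -3.544], 'wrist_torque': [-0.286, -0.031, 0.011], 'gripper_width': 35.039}
```

View pics/side3_c240_160.png

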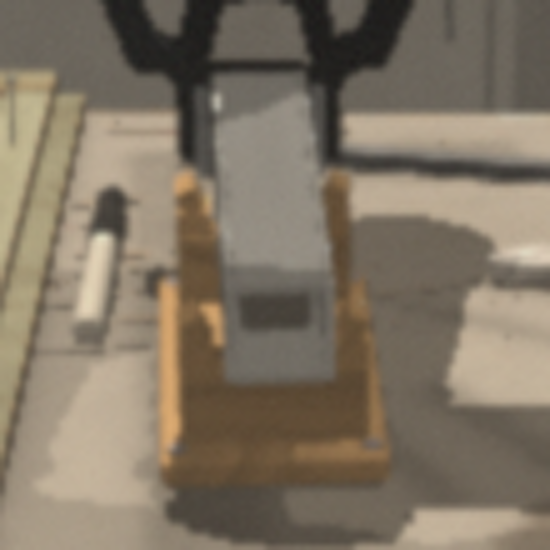

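Call:
apply_moves(
  plan=[0.18, 0, 0, -0.004, 0, 0.18, 0, 0, -0.004, 0, 0.18, 0, 0, -0.004, 0],
)

```text
clock: 3.3
position: [593.1, -256.3, 45.9]
ee_rot: [0.731, -0.683, -0.001, 0.0]
contact_force: [0.0, 0.4, -3.5]
gripper_width: 34.9
```

```bash
python3 - <<'E'
from h import *
st()
E
```

```text
{'clock': 3.3, 'joints': [-0.158, 0.593, -0.149, -0.0, -0.83, 0.226], 'position': [593.079, -256.287, 45.947], 'ee_rot': [0.731, -0.683, -0.001, 0.0], 'contact_force': [0.025, 0.426, -3.511], 'wrist_torque': [-0.276, 0.04, 0.009], 'gripper_width': 34.942}
```

Call:
apply_moves(
  plan=[0.17, 0, 0, 0, 0, 0.17, 0, 0, 0, 0],
)

```text
clock: 3.47
position: [593.7, -256.5, 46.7]
ee_rot: [0.731, -0.683, -0.0, 0.0]
contact_force: [0.4, 0.3, -3.8]
gripper_width: 35.5
```

```bash
python3 - <<'E'
from h import *
st()
E
```

```text
{'clock': 3.467, 'joints': [-0.158, 0.593, -0.148, 0.0, -0.83, 0.226], 'position': [593.689, -256.479, 46.728], 'ee_rot': [0.731, -0.683, -0.0, 0.0], 'contact_force': [0.449, 0.342, -3.844], 'wrist_torque': [-0.256, -0.009, -0.008], 'gripper_width': 35.55}
```

Call:
apply_moves(
  plan=[0.16, 0, 0, 0, 0, 0.16, 0, 0, 0, 0],
)

```text
clock: 3.63
position: [593.8, -256.5, 47.2]
ee_rot: [0.731, -0.683, 0.0, -0.0]
contact_force: [0.0, -0.6, -3.1]
gripper_width: 35.9
```

```bash
python3 - <<'E'
from h import *
st()
grab('side','side4');st();crop('side4',240,160,350,270,5)
E
```

```text
{'clock': 3.633, 'joints': [-0.158, 0.592, -0.148, -0.0, -0.831, 0.226], 'position': [593.846, -256.456, 47.235], 'ee_rot': [0.731, -0.683, 0.0, -0.0], 'contact_force': [0.036, -0.568, -3.094], 'wrist_torque': [-0.013, 0.017, 0.046], 'gripper_width': 35.866}
{'clock': 3.683, 'joints': [-0.158, 0.592, -0.148, -0.0, -0.831, 0.226], 'position': [593.82, -256.48, 47.244], 'ee_rot': [0.731, -0.683, 0.0, -0.0], 'contact_force': [0.064, 0.403, -2.344], 'wrist_torque': [0.002, -0.003, 0.055], 'gripper_width': 35.956}
```

View pics/side4_c240_160.png

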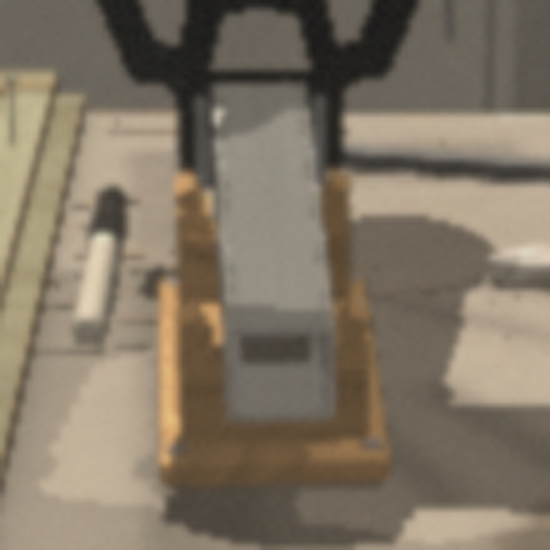

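Call:
apply_moves(
  plan=[0.165, -0.0001, 0.0015, 0.006, 0, 0.165, -0.0002, 0.003, 0.012, 0, 0.165, -0.0003, 0.004, 0.016, 0, 0.165, -0.0003, 0.004, 0.016, 0],
)

```text
clock: 4.02
position: [594.2, -252.4, 64.7]
ee_rot: [0.731, -0.682, 0.001, -0.001]
contact_force: [-0.6, -0.6, -1.5]
gripper_width: 35.8
```

```bash
cat >> h.py <<'E'
def look(tag,y0=140):
    d=grab('side',tag);st();crop(tag,240,y0,350,y0+120,5)
E
python3 - <<'E'
from h import *
look('side5')
E
```

```text
{'clock': 4.067, 'joints': [-0.152, 0.569, -0.139, 0.0, -0.86, 0.22], 'position': [594.118, -252.511, 64.325], 'ee_rot': [0.731, -0.682, 0.001, -0.001], 'contact_force': [0.206, -0.502, 0.258], 'wrist_torque': [0.093, 0.083, -0.015], 'gripper_width': 36.093}
```

View pics/side5_c240_140.png

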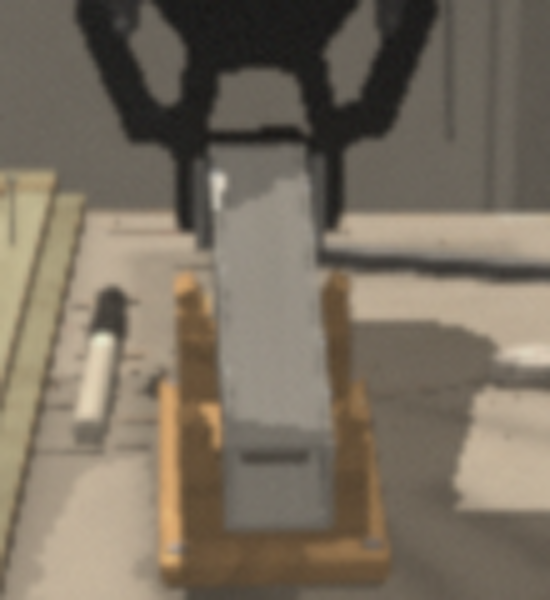

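```bash
cat >> h.py <<'E'
O=np.array([587.8,-175.2]);ax=np.array([-.0645,.998])
def prof(tag,lat=6,pr=True):
    """world points near tube axis plane: along-tube s, height z"""
    d=load(tag) if isinstance(tag,str) else tag
    K=d['camera_matrix'];T=d['camera_from_world'];Z=d['range_z']
    v,u=np.mgrid[140:280,240:350];z=Z[140:280,240:350].astype(float)
    ok=z>0;u=u[ok];v=v[ok];z=z[ok]
    P=np.stack([(u-K[0,2])/K[0,0]*z,(v-K[1,2])/K[1,1]*z,z],1)
    W=(P-T[:3,3])@T[:3,:3]
    D=W[:,:2]-O;s=D@ax;l=D@np.array([ax[1],-ax[0]])
    m=(abs(l)<lat)
    return s[m],W[m,2],u[m],v[m]
def tilt(tag):
    s,z,u,v=prof(tag); m=(s>-70)&(s<75)&(z>45)
    # top face: robust upper line
    k=np.polyfit(s[m],z[m],1)
    for _ in range(5):
        r=z[m]-np.polyval(k,s[m]); g=abs(r)<6; k=np.polyfit(s[m][g],z[m][g],1)
    th=np.degrees(np.arctan(-k[0]));print('tilt',th.round(2),'top z at s=0',k[1].round(1),'rms',r[g].std().round(2))
    return k
E
python3 - <<'E'
from h import *
for t in('side0','side3','side4','side5'): tilt(t)
s,z,u,v=prof('side5',3)
i=(u==294)
for a in sorted(zip(v[i],s[i].round(1),z[i].round(1)))[::1]: 
    if 160<a[0]<262: print(*[float(x) for x in a],end=' | ')
E
```

```text
tilt -0.01 top z at s=0 75.5 rms 0.77
tilt 21.29 top z at s=0 91.7 rms 3.08
tilt 3.55 top z at s=0 79.3 rms 0.84
tilt 10.2 top z at s=0 87.4 rms 1.08
170.0 -78.0 100.8 | 171.0 -71.1 101.4 | 172.0 -72.5 98.9 | 173.0 -65.2 99.7 | 174.0 -66.6 97.2 | 175.0 -58.9 98.2 | 176.0 -59.9 95.9 | 177.0 -53.7 96.3 | 178.0 -47.2 97.0 | 179.0 -47.8 94.7 | 180.0 -44.9 93.9 | 181.0 -40.5 93.8 | 182.0 -35.0 94.0 | 183.0 -30.7 93.9 | 184.0 -29.4 92.4 | 185.0 -25.3 92.2 | 186.0 -20.4 92.3 | 187.0 -19.0 90.9 | 188.0 -15.0 90.7 | 189.0 -12.0 90.0 | 190.0 -9.0 89.3 | 191.0 -7.0 88.2 | 192.0 -1.7 88.6 | 193.0 1.9 88.2 | 194.0 2.9 86.7 | 195.0 7.3 86.7 | 196.0 7.3 84.8 | 197.0 13.4 85.6 | 198.0 14.0 83.9 | 199.0 19.4 84.4 | 200.0 20.9 83.1 | 201.0 23.1 82.2 | 202.0 30.2 83.5 | 203.0 31.1 82.0 | 204.0 32.5 80.8 | 205.0 36.4 80.6 | 206.0 40.6 80.7 | 207.0 40.7 78.8 | 208.0 46.4 79.6 | 209.0 48.8 78.8 | 210.0 48.5 76.8 | 211.0 54.2 77.6 | 212.0 57.5 77.3 | 213.0 59.6 76.4 | 214.0 63.1 76.2 | 215.0 67.5 76.4 | 216.0 68.1 74.8 | 217.0 71.1 74.4 | 218.0 74.2 74.0 | 219.0 78.1 74.1 | 231.0 65.2 45.0 | 232.0 64.8 42.9 | 233.0 66.0 41.6 | 246.0 61.9 14.1 | 247.0 61.2 11.7 |
```

```bash
python3 - <<'E'
from h import *
d=load('side0')
for r in (231.5,232.5): print(r,px2w(d,294,r,43), (px2w(d,294,r,43)[:2]-O)@ax)
for r in (242,): print(r,px2w(d,294,r,40), (px2w(d,294,r,40)[:2]-O)@ax)
for t in ('side0','side4','side5'):
    dd=load(t);print(t,dd['range_z'][222:246,294].round().astype(int).tolist())
E
```

```text
231.5 [ 586.46114879 -112.05867043   43.        ] 63.10140281577208
232.5 [ 586.35476243 -108.3140473    43.        ] 66.84539861878382
242 [585.56687248 -79.55069174  40.        ] 95.60204636810032
side0 [957, 949, 950, 949, 986, 991, 986, 985, 993, 993, 992, 991, 993, 986, 982, 977, 974, 976, 971, 967, 963, 967, 1009, 1008]
side4 [957, 956, 951, 949, 951, 986, 990, 990, 992, 991, 991, 992, 992, 987, 986, 983, 979, 976, 975, 969, 968, 966, 1010, 1008]
side5 [965, 961, 957, 955, 955, 950, 949, 948, 949, 993, 994, 994, 989, 990, 988, 982, 981, 982, 977, 973, 975, 972, 972, 969]
```

Call:
apply_moves(
  plan=[0.165, -0.0001, 0.0013, 0.004, 0, 0.165, -0.0002, 0.0025, 0.0075, 0, 0.165, -0.0002, 0.0025, 0.0075, 0, 0.165, -0.0002, 0.0025, 0.0075, 0],
)

```text
clock: 4.4
position: [593.5, -250.0, 70.9]
ee_rot: [0.731, -0.683, 0.0, -0.0]
contact_force: [0.8, -0.1, -0.5]
gripper_width: 35.7
```

```bash
python3 - <<'E'
from h import *
look('side6');tilt('side6')
E
```

```text
{'clock': 4.45, 'joints': [-0.148, 0.56, -0.137, 0.0, -0.873, 0.216], 'position': [593.518, -250.011, 70.859], 'ee_rot': [0.731, -0.683, 0.0, -0.0], 'contact_force': [0.235, 0.345, -1.628], 'wrist_torque': [0.137, 0.012, -0.037], 'gripper_width': 36.008}
tilt 12.86 top z at s=0 90.6 rms 1.15
```

View pics/side6_c240_140.png

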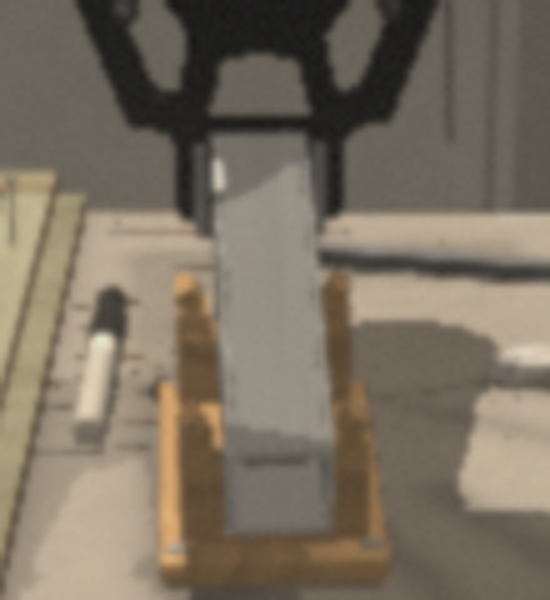

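Call:
apply_moves(
  plan=[0.165, -0.0001, 0.0009, 0.0024, 0, 0.165, -0.0001, 0.0018, 0.0048, 0, 0.165, -0.0001, 0.0018, 0.0048, 0],
)

```text
clock: 4.7
position: [593.1, -248.0, 75.5]
ee_rot: [0.731, -0.683, -0.0, 0.0]
contact_force: [0.2, 1.0, -3.1]
gripper_width: 35.8
```

```bash
python3 - <<'E'
from h import *
look('side7',180);tilt('side7')
E
```

```text
{'clock': 4.75, 'joints': [-0.145, 0.554, -0.135, -0.0, -0.882, 0.213], 'position': [593.11, -248.069, 75.382], 'ee_rot': [0.731, -0.683, -0.0, 0.0], 'contact_force': [0.599, 0.382, -2.188], 'wrist_torque': [0.002, 0.005, -0.035], 'gripper_width': 36.01}
tilt 14.53 top z at s=0 92.9 rms 1.2
```

View pics/side7_c240_180.png

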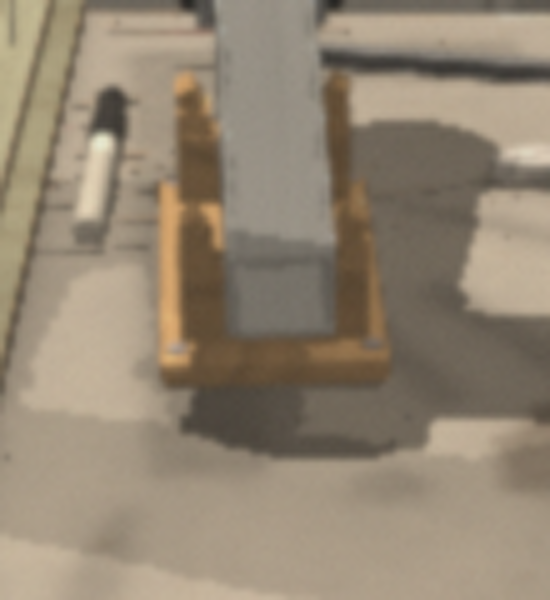

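Call:
apply_moves(
  plan=[0.165, -0.0001, 0.0009, 0.0024, 0, 0.165, -0.0001, 0.0018, 0.0048, 0, 0.165, -0.0001, 0.0018, 0.0048, 0],
)

```text
clock: 5.0
position: [593.0, -246.2, 80.4]
ee_rot: [0.731, -0.682, -0.0, 0.0]
contact_force: [0.3, 0.3, -2.4]
gripper_width: 35.9
```

```bash
cat >> h.py <<'E'
def quick(tag,n='side',c=294):
    d=grab('side',tag);k=tilt(tag)
    s=arm.read_state();print(s['clock'],np.round(s['position'],1),np.round(s['contact_force'],1),round(s['wrist_torque'][0],2))
    g=d['color'][:,c-3:c+4].mean(axis=(1,2));r=d['range_z'][:,c-2:c+3]
    print([(v,int(g[v]),int(np.median(r[v]))) for v in range(226,258)])
E
python3 - <<'E'
from h import *
quick('s8')
E
```

```text
tilt 16.65 top z at s=0 95.7 rms 1.2
5.05 [ 593.  -246.2   80.3] [ 0.3 -0.4 -2.3] 0.1
[(226, 145, 958), (227, 143, 955), (228, 139, 953), (229, 127, 953), (230, 115, 951), (231, 110, 949), (232, 104, 948), (233, 102, 948), (234, 109, 991), (235, 112, 990), (236, 112, 988), (237, 112, 984), (238, 112, 985), (239, 112, 982), (240, 112, 982), (241, 112, 980), (242, 112, 978), (243, 112, 976), (244, 112, 974), (245, 110, 973), (246, 105, 972), (247, 93, 972), (248, 83, 1008), (249, 82, 1007), (250, 84, 1004), (251, 84, 1001), (252, 82, 1001), (253, 79, 1002), (254, 77, 1002), (255, 77, 1003), (256, 74, 1004), (257, 75, 1008)]
```

Call:
apply_moves(
  plan=[0.165, -0.0001, 0.0005, 0.0012, 0, 0.165, -0.0001, 0.0009, 0.0024, 0, 0.165, -0.0001, 0.0009, 0.0024, 0],
)

```text
clock: 5.3
position: [592.9, -245.4, 82.6]
ee_rot: [0.731, -0.683, -0.0, 0.0]
contact_force: [0.7, 0.1, -2.9]
gripper_width: 36.2
```

```bash
python3 - <<'E'
from h import *
quick('s9')
E
```

```text
tilt 17.77 top z at s=0 97.0 rms 1.3
5.35 [ 592.9 -245.4   82.5] [-0.4  0.8 -2. ] 0.09
[(226, 144, 956), (227, 144, 957), (228, 141, 957), (229, 130, 954), (230, 117, 951), (231, 111, 949), (232, 107, 947), (233, 100, 949), (234, 106, 991), (235, 112, 990), (236, 111, 991), (237, 111, 986), (238, 112, 985), (239, 112, 983), (240, 112, 981), (241, 112, 981), (242, 112, 978), (243, 112, 975), (244, 112, 974), (245, 112, 975), (246, 106, 973), (247, 94, 971), (248, 84, 1010), (249, 83, 1008), (250, 84, 1004), (251, 85, 1002), (252, 83, 1001), (253, 79, 1003), (254, 77, 1004), (255, 76, 1004), (256, 75, 1004), (257, 74, 1007)]
```

Call:
apply_moves(
  plan=[0.165, -0.0001, 0.0005, 0.0012, 0, 0.165, -0.0001, 0.0009, 0.0024, 0, 0.165, -0.0001, 0.0009, 0.0024, 0],
)

```text
clock: 5.6
position: [592.8, -244.5, 85.1]
ee_rot: [0.731, -0.683, 0.0, 0.0]
contact_force: [0.5, 0.5, -2.8]
gripper_width: 36.3
```

```bash
python3 - <<'E'
from h import *
quick('s10')
E
```

```text
tilt 18.41 top z at s=0 98.3 rms 1.34
5.65 [ 592.8 -244.5   85. ] [-0.3 -0.3 -3.1] -0.01
[(226, 145, 959), (227, 145, 957), (228, 143, 956), (229, 135, 955), (230, 120, 952), (231, 113, 950), (232, 109, 950), (233, 102, 949), (234, 104, 948), (235, 111, 992), (236, 112, 989), (237, 113, 986), (238, 113, 985), (239, 112, 982), (240, 112, 983), (241, 113, 979), (242, 113, 979), (243, 113, 977), (244, 113, 975), (245, 113, 974), (246, 107, 972), (247, 95, 972), (248, 86, 1011), (249, 83, 1005), (250, 84, 1004), (251, 84, 1002), (252, 83, 999), (253, 79, 1003), (254, 77, 1002), (255, 76, 1003), (256, 75, 1005), (257, 75, 1007)]
```

Call:
apply_moves(
  plan=[0.165, -0.0001, 0.0005, 0.0012, 0, 0.165, -0.0001, 0.0009, 0.0024, 0, 0.165, -0.0001, 0.0009, 0.0024, 0, 0.165, -0.0001, 0.0009, 0.0024, 0],
)

```text
clock: 5.98
position: [592.7, -243.7, 87.4]
ee_rot: [0.731, -0.683, 0.0, -0.0]
contact_force: [0.8, 0.6, -2.5]
gripper_width: 35.6
```

```bash
python3 - <<'E'
from h import *
quick('s11')
E
```

```text
tilt 19.54 top z at s=0 99.8 rms 1.41
6.0333 [ 592.8 -243.7   87.4] [-0.4  0.8 -2.5] 0.08
[(226, 145, 959), (227, 145, 958), (228, 145, 954), (229, 142, 956), (230, 131, 952), (231, 117, 951), (232, 111, 949), (233, 105, 948), (234, 101, 949), (235, 109, 991), (236, 112, 987), (237, 112, 986), (238, 114, 987), (239, 113, 984), (240, 113, 982), (241, 113, 981), (242, 113, 979), (243, 113, 979), (244, 113, 976), (245, 113, 974), (246, 109, 975), (247, 98, 972), (248, 88, 1011), (249, 84, 1007), (250, 84, 1004), (251, 85, 1001), (252, 83, 1003), (253, 79, 1001), (254, 77, 1001), (255, 76, 1004), (256, 74, 1006), (257, 74, 1007)]
```

Call:
apply_moves(
  plan=[0.165, -0.0001, 0.0005, 0.0012, 0, 0.165, -0.0001, 0.0009, 0.0024, 0, 0.165, -0.0001, 0.0009, 0.0024, 0],
)

```text
clock: 6.28
position: [592.7, -242.7, 89.9]
ee_rot: [0.731, -0.683, 0.0, -0.0]
contact_force: [1.0, 0.0, -3.9]
gripper_width: 35.9
```

```bash
python3 - <<'E'
from h import *
quick('s12')
E
```

```text
tilt 20.46 top z at s=0 101.2 rms 1.41
6.3333 [ 592.7 -242.7   89.8] [-0.6  0.7 -2.9] 0.0
[(226, 146, 959), (227, 145, 958), (228, 146, 955), (229, 146, 954), (230, 145, 954), (231, 139, 953), (232, 123, 951), (233, 111, 951), (234, 101, 949), (235, 107, 991), (236, 112, 988), (237, 113, 984), (238, 113, 986), (239, 113, 983), (240, 113, 983), (241, 113, 981), (242, 113, 979), (243, 113, 976), (244, 113, 976), (245, 113, 976), (246, 109, 972), (247, 98, 974), (248, 89, 1010), (249, 85, 1009), (250, 84, 1005), (251, 85, 1002), (252, 83, 1002), (253, 79, 1002), (254, 77, 1001), (255, 76, 1004), (256, 74, 1006), (257, 74, 1007)]
```

Call:
apply_moves(
  plan=[0.165, -0.0001, 0.0006, 0.0012, 0, 0.165, -0.0001, 0.0011, 0.0023, 0, 0.165, -0.0001, 0.0011, 0.0023, 0],
)

```text
clock: 6.58
position: [592.6, -241.6, 92.2]
ee_rot: [0.731, -0.683, 0.0, -0.0]
contact_force: [-0.5, 1.1, -3.2]
gripper_width: 35.5
```

```bash
python3 - <<'E'
from h import *
quick('s13')
E
```

```text
tilt 21.56 top z at s=0 102.6 rms 1.41
6.6333 [ 592.6 -241.7   92.2] [ 0.6  0.6 -3.8] 0.07
[(226, 146, 960), (227, 146, 958), (228, 146, 958), (229, 146, 953), (230, 146, 954), (231, 143, 953), (232, 131, 951), (233, 115, 950), (234, 104, 949), (235, 102, 948), (236, 111, 988), (237, 114, 987), (238, 114, 986), (239, 114, 986), (240, 114, 983), (241, 114, 982), (242, 114, 981), (243, 114, 978), (244, 114, 977), (245, 114, 978), (246, 111, 975), (247, 102, 973), (248, 91, 977), (249, 85, 1008), (250, 84, 1005), (251, 85, 1003), (252, 83, 1000), (253, 79, 1001), (254, 77, 1002), (255, 76, 1004), (256, 74, 1004), (257, 74, 1008)]
```

Call:
apply_moves(
  plan=[0.165, -0.0001, 0.0006, 0.0012, 0, 0.165, -0.0001, 0.0011, 0.0023, 0, 0.165, -0.0001, 0.0011, 0.0023, 0],
)

```text
clock: 6.88
position: [592.5, -240.5, 94.5]
ee_rot: [0.731, -0.683, 0.0, -0.0]
contact_force: [-0.3, 0.1, -2.7]
gripper_width: 35.9
```

```bash
python3 - <<'E'
from h import *
quick('s14')
E
```

```text
tilt 22.43 top z at s=0 104.2 rms 1.45
6.9333 [ 592.5 -240.5   94.4] [ 0.1 -0.6 -2. ] 0.05
[(226, 146, 961), (227, 146, 959), (228, 146, 957), (229, 146, 956), (230, 146, 955), (231, 146, 952), (232, 139, 951), (233, 123, 950), (234, 110, 948), (235, 101, 950), (236, 108, 988), (237, 113, 987), (238, 114, 988), (239, 114, 986), (240, 114, 983), (241, 114, 983), (242, 114, 982), (243, 114, 980), (244, 114, 976), (245, 114, 976), (246, 111, 974), (247, 103, 975), (248, 92, 974), (249, 85, 1006), (250, 84, 1004), (251, 85, 1001), (252, 83, 1002), (253, 79, 1002), (254, 77, 1001), (255, 76, 1004), (256, 74, 1003), (257, 75, 1008)]
```

Call:
apply_moves(
  plan=[0.165, -0.0001, 0.0009, 0.0018, 0, 0.165, -0.0001, 0.0009, 0.0018, 0],
)

```text
clock: 7.1
position: [592.4, -239.6, 96.4]
ee_rot: [0.731, -0.683, 0.0, -0.0]
contact_force: [-0.7, 0.3, -4.1]
gripper_width: 36.0
```

```bash
python3 - <<'E'
from h import *
quick('s15')
E
```

```text
tilt 23.27 top z at s=0 105.4 rms 1.47
7.15 [ 592.4 -239.6   96.3] [-0.4  0.4 -2.8] 0.04
[(226, 147, 962), (227, 147, 959), (228, 147, 959), (229, 146, 958), (230, 146, 954), (231, 146, 954), (232, 143, 951), (233, 132, 949), (234, 121, 949), (235, 106, 949), (236, 105, 990), (237, 112, 987), (238, 114, 986), (239, 115, 986), (240, 115, 985), (241, 114, 982), (242, 115, 980), (243, 114, 980), (244, 114, 979), (245, 115, 976), (246, 112, 976), (247, 105, 975), (248, 92, 976), (249, 85, 1007), (250, 84, 1005), (251, 85, 1001), (252, 83, 1001), (253, 79, 1003), (254, 77, 1002), (255, 76, 1001), (256, 75, 1005), (257, 74, 1008)]
```

Call:
apply_moves(
  plan=[0.165, -0.0001, 0.0009, 0.0018, 0, 0.165, -0.0001, 0.0009, 0.0018, 0],
)

```text
clock: 7.32
position: [592.3, -238.7, 98.2]
ee_rot: [0.731, -0.683, 0.0, -0.0]
contact_force: [-0.5, 0.3, -3.9]
gripper_width: 35.8
```

```bash
python3 - <<'E'
from h import *
quick('s16')
E
```

```text
tilt 24.1 top z at s=0 106.6 rms 1.48
7.3667 [ 592.3 -238.8   98.1] [-0.4  0.1 -2.7] 0.07
[(226, 147, 960), (227, 147, 960), (228, 147, 958), (229, 147, 955), (230, 147, 955), (231, 147, 954), (232, 147, 951), (233, 145, 952), (234, 135, 950), (235, 112, 948), (236, 104, 950), (237, 111, 987), (238, 115, 985), (239, 115, 985), (240, 115, 985), (241, 114, 983), (242, 115, 982), (243, 114, 980), (244, 115, 979), (245, 115, 979), (246, 113, 975), (247, 107, 975), (248, 93, 976), (249, 85, 1007), (250, 84, 1003), (251, 85, 1001), (252, 82, 1002), (253, 79, 1001), (254, 77, 1003), (255, 76, 1004), (256, 75, 1005), (257, 75, 1005)]
```

Call:
apply_moves(
  plan=[0.165, -0.0001, 0.001, 0.0018, 0, 0.165, -0.0001, 0.001, 0.0018, 0],
)

```text
clock: 7.53
position: [592.2, -237.7, 100.0]
ee_rot: [0.731, -0.683, 0.0, -0.0]
contact_force: [-1.2, 0.8, -3.5]
gripper_width: 35.8
```

```bash
python3 - <<'E'
from h import *
quick('s17')
E
```

```text
tilt 24.85 top z at s=0 108.1 rms 1.46
7.5833 [ 592.2 -237.7   99.9] [-0.6  0.8 -3.5] -0.03
[(226, 148, 962), (227, 148, 961), (228, 147, 959), (229, 147, 957), (230, 147, 955), (231, 147, 955), (232, 147, 953), (233, 147, 951), (234, 144, 951), (235, 128, 949), (236, 107, 950), (237, 110, 990), (238, 115, 988), (239, 115, 986), (240, 115, 984), (241, 115, 983), (242, 115, 983), (243, 115, 981), (244, 115, 979), (245, 114, 978), (246, 114, 976), (247, 109, 975), (248, 94, 976), (249, 85, 1007), (250, 84, 1005), (251, 85, 1003), (252, 82, 1001), (253, 80, 1002), (254, 78, 1004), (255, 75, 1003), (256, 75, 1004), (257, 74, 1006)]
```

Call:
apply_moves(
  plan=[0.165, -0.0001, 0.001, 0.0018, 0, 0.165, -0.0001, 0.001, 0.0018, 0],
)

```text
clock: 7.75
position: [592.1, -236.7, 101.8]
ee_rot: [0.731, -0.683, 0.0, -0.0]
contact_force: [-0.1, 0.5, -2.6]
gripper_width: 35.6
```

```bash
python3 - <<'E'
from h import *
quick('s18')
E
```

```text
tilt 25.62 top z at s=0 109.2 rms 1.58
7.8 [ 592.1 -236.7  101.7] [ 0.2  0.5 -2.9] 0.01
[(226, 147, 962), (227, 148, 960), (228, 147, 957), (229, 147, 958), (230, 147, 956), (231, 148, 956), (232, 148, 953), (233, 148, 953), (234, 146, 951), (235, 135, 950), (236, 110, 948), (237, 106, 989), (238, 113, 988), (239, 115, 986), (240, 115, 984), (241, 115, 984), (242, 115, 982), (243, 115, 983), (244, 115, 979), (245, 115, 979), (246, 114, 976), (247, 109, 975), (248, 95, 975), (249, 87, 1008), (250, 85, 1004), (251, 84, 1001), (252, 83, 1002), (253, 79, 1000), (254, 78, 1002), (255, 76, 1004), (256, 74, 1004), (257, 74, 1010)]
```

Call:
apply_moves(
  plan=[0.165, -0.0001, 0.001, 0.0018, 0, 0.165, -0.0001, 0.001, 0.0018, 0],
)

```text
clock: 7.97
position: [592.0, -235.7, 103.6]
ee_rot: [0.731, -0.683, 0.0, -0.0]
contact_force: [0.3, 0.4, -2.4]
gripper_width: 36.1
```

```bash
python3 - <<'E'
from h import *
quick('s19')
E
```

```text
tilt 26.48 top z at s=0 110.5 rms 1.56
8.0167 [ 591.9 -235.7  103.5] [ 0.2 -0.2 -2.4] 0.02
[(226, 148, 961), (227, 147, 961), (228, 148, 956), (229, 148, 959), (230, 148, 958), (231, 148, 953), (232, 148, 954), (233, 148, 953), (234, 148, 951), (235, 142, 951), (236, 124, 949), (237, 107, 952), (238, 112, 989), (239, 115, 987), (240, 115, 985), (241, 115, 983), (242, 115, 984), (243, 115, 981), (244, 115, 979), (245, 115, 979), (246, 115, 977), (247, 110, 976), (248, 97, 976), (249, 87, 1008), (250, 84, 1003), (251, 85, 1004), (252, 82, 1000), (253, 79, 1002), (254, 77, 1004), (255, 76, 1004), (256, 75, 1005), (257, 74, 1007)]
```

Call:
apply_moves(
  plan=[0.165, -0.0001, 0.001, 0.0018, 0, 0.165, -0.0001, 0.001, 0.0018, 0],
)

```text
clock: 8.18
position: [591.9, -234.7, 105.3]
ee_rot: [0.731, -0.683, 0.0, -0.0]
contact_force: [0.1, 0.8, -3.2]
gripper_width: 35.7
```

```bash
python3 - <<'E'
from h import *
quick('s20')
E
```

```text
tilt 27.21 top z at s=0 111.8 rms 1.62
8.2333 [ 591.9 -234.7  105.3] [-0.   0.4 -2.6] 0.01
[(226, 148, 961), (227, 148, 960), (228, 147, 959), (229, 148, 957), (230, 148, 956), (231, 148, 956), (232, 148, 955), (233, 148, 952), (234, 148, 952), (235, 146, 950), (236, 135, 951), (237, 110, 950), (238, 111, 987), (239, 115, 986), (240, 116, 986), (241, 115, 985), (242, 115, 982), (243, 115, 983), (244, 116, 980), (245, 116, 980), (246, 115, 977), (247, 110, 977), (248, 98, 975), (249, 87, 1008), (250, 85, 1002), (251, 85, 1002), (252, 83, 1001), (253, 78, 1003), (254, 77, 1002), (255, 76, 1003), (256, 75, 1004), (257, 75, 1008)]
```

Call:
apply_moves(
  plan=[0.165, -0.0001, 0.001, 0.0018, 0, 0.165, -0.0001, 0.001, 0.0018, 0],
)

```text
clock: 8.4
position: [591.8, -233.7, 107.2]
ee_rot: [0.731, -0.683, 0.0, -0.0]
contact_force: [-0.1, 1.1, -3.3]
gripper_width: 35.9
```

```bash
python3 - <<'E'
from h import *
quick('s21')
E
```

```text
tilt 27.89 top z at s=0 113.3 rms 1.62
8.45 [ 591.8 -233.7  107.1] [ 0.3 -0.2 -2.8] 0.06
[(226, 147, 960), (227, 148, 961), (228, 148, 960), (229, 148, 960), (230, 148, 957), (231, 148, 956), (232, 148, 953), (233, 148, 954), (234, 148, 952), (235, 147, 952), (236, 138, 950), (237, 115, 950), (238, 110, 989), (239, 114, 987), (240, 115, 986), (241, 115, 985), (242, 116, 984), (243, 116, 982), (244, 116, 982), (245, 116, 979), (246, 116, 979), (247, 111, 977), (248, 99, 978), (249, 88, 1007), (250, 84, 1002), (251, 85, 1003), (252, 83, 1002), (253, 79, 1002), (254, 78, 1004), (255, 76, 1002), (256, 75, 1005), (257, 75, 1009)]
```

Call:
apply_moves(
  plan=[0.165, -0.0001, 0.001, 0.0018, 0, 0.165, -0.0001, 0.001, 0.0018, 0],
)

```text
clock: 8.62
position: [591.7, -232.7, 109.0]
ee_rot: [0.731, -0.683, 0.0, -0.0]
contact_force: [0.6, 0.6, -3.8]
gripper_width: 35.6
```

```bash
python3 - <<'E'
from h import *
quick('s22')
E
```

```text
tilt 28.76 top z at s=0 114.5 rms 1.64
8.6667 [ 591.7 -232.7  108.9] [-0.5  0.1 -3.3] -0.0
[(226, 148, 962), (227, 148, 960), (228, 148, 959), (229, 148, 959), (230, 148, 958), (231, 148, 957), (232, 148, 954), (233, 149, 953), (234, 148, 952), (235, 148, 951), (236, 141, 951), (237, 121, 950), (238, 109, 952), (239, 113, 987), (240, 116, 987), (241, 116, 984), (242, 116, 985), (243, 116, 982), (244, 115, 979), (245, 116, 981), (246, 115, 980), (247, 111, 978), (248, 100, 976), (249, 88, 1008), (250, 84, 1004), (251, 85, 1001), (252, 83, 1001), (253, 79, 1002), (254, 77, 1003), (255, 76, 1004), (256, 75, 1006), (257, 74, 1008)]
```

Call:
apply_moves(
  plan=[0.165, -0.0001, 0.0007, 0.0012, 0, 0.165, -0.0001, 0.0007, 0.0012, 0],
)

```text
clock: 8.83
position: [591.6, -232.0, 110.1]
ee_rot: [0.731, -0.683, 0.0, -0.0]
contact_force: [0.3, -0.7, -3.8]
gripper_width: 35.9
```

```bash
python3 - <<'E'
from h import *
quick('s23')
E
```

```text
tilt 29.22 top z at s=0 115.5 rms 1.62
8.8833 [ 591.6 -232.   110. ] [ 0.   0.8 -3. ] 0.07
[(226, 148, 963), (227, 147, 962), (228, 148, 961), (229, 148, 958), (230, 148, 959), (231, 148, 956), (232, 147, 956), (233, 148, 953), (234, 148, 953), (235, 147, 951), (236, 143, 951), (237, 124, 949), (238, 90, 953), (239, 66, 968), (240, 61, 972), (241, 60, 973), (242, 64, 977), (243, 82, 979), (244, 108, 982), (245, 116, 983), (246, 115, 979), (247, 112, 979), (248, 101, 978), (249, 88, 1007), (250, 84, 1006), (251, 85, 1003), (252, 83, 1001), (253, 79, 1001), (254, 77, 1003), (255, 76, 1004), (256, 75, 1006), (257, 75, 1008)]
```

Call:
apply_moves(
  plan=[0.165, -0.0001, 0.0007, 0.0012, 0, 0.165, -0.0001, 0.0007, 0.0012, 0],
)

```text
clock: 9.05
position: [591.5, -231.2, 111.3]
ee_rot: [0.731, -0.683, 0.0, -0.0]
contact_force: [0.1, 0.6, -2.8]
gripper_width: 35.8
```

```bash
python3 - <<'E'
from h import *
quick('s24')
crop('s24',240,180,350,270,6)
E
```

```text
tilt 29.8 top z at s=0 116.5 rms 1.7
9.1 [ 591.5 -231.3  111.3] [-0.3  0.7 -2.4] 0.14
[(226, 148, 964), (227, 148, 961), (228, 148, 958), (229, 148, 959), (230, 148, 957), (231, 148, 957), (232, 147, 957), (233, 148, 955), (234, 148, 954), (235, 148, 952), (236, 146, 950), (237, 134, 950), (238, 100, 951), (239, 78, 959), (240, 76, 958), (241, 75, 957), (242, 75, 955), (243, 79, 956), (244, 88, 953), (245, 91, 951), (246, 90, 951), (247, 87, 950), (248, 79, 950), (249, 77, 948), (250, 77, 947), (251, 76, 945), (252, 73, 945), (253, 67, 948), (254, 63, 949), (255, 62, 951), (256, 62, 953), (257, 61, 954)]
```

View pics/s24_c240_180.png

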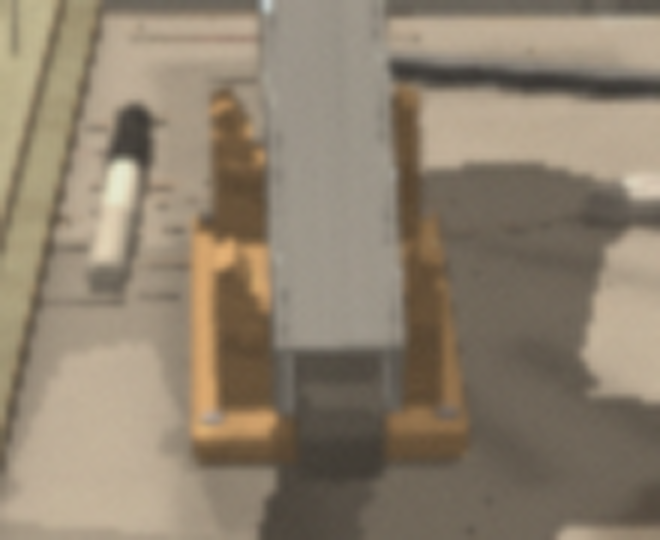

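Call:
apply_moves(
  plan=[0.165, 0, 0.004, -0.041, 0, 0.165, 0, 0.004, -0.06, 0, 0.165, 0, 0.004, -0.068, 0],
)

```text
clock: 9.35
position: [592.3, -228.0, 53.1]
ee_rot: [0.732, -0.681, 0.001, 0.002]
contact_force: [-29.2, 19.0, 85.0]
gripper_width: 36.1
```

```bash
python3 - <<'E'
from h import *
quick('s25')
crop('s25',240,180,350,270,6)
E
```

```text
tilt 29.58 top z at s=0 104.2 rms 3.6
9.4 [ 592.3 -227.9   53.5] [-17.    8.5  43.2] 2.49
[(226, 143, 951), (227, 143, 948), (228, 143, 945), (229, 141, 943), (230, 131, 941), (231, 115, 939), (232, 110, 938), (233, 110, 932), (234, 109, 933), (235, 107, 929), (236, 100, 929), (237, 91, 929), (238, 78, 931), (239, 74, 932), (240, 75, 930), (241, 75, 930), (242, 75, 927), (243, 75, 927), (244, 74, 927), (245, 74, 923), (246, 73, 924), (247, 73, 924), (248, 72, 922), (249, 73, 919), (250, 73, 921), (251, 76, 919), (252, 95, 918), (253, 127, 915), (254, 137, 916), (255, 138, 916), (256, 139, 914), (257, 139, 911)]
```

View pics/s25_c240_180.png

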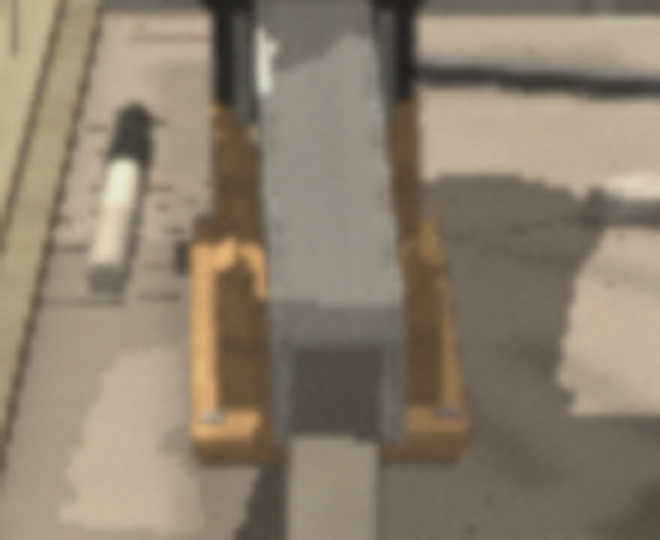

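```bash
python3 - <<'E'
from h import *
s,z,u,v=prof('s25',3)
i=(u==294)
for a in sorted(zip(v[i],s[i].round(1),z[i].round(1))): 
    if 175<a[0]<275: print(*[float(x) for x in a],end=' | ')
d=load('s25');print(d['range_z'][255:290,296].round())
s,z,u,v=prof('s24',3)
i=(u==294)
print()
for a in sorted(zip(v[i],s[i].round(1),z[i].round(1))): 
    if 225<a[0]<275: print(*[float(x) for x in a],end=' | ')
crop('s25',220,150,360,290,4)
E
```

```text
176.0 -68.3 92.5 | 177.0 -63.8 92.3 | 178.0 -58.9 92.3 | 179.0 -60.8 89.5 | 180.0 -56.6 89.2 | 181.0 -48.4 90.5 | 182.0 -47.2 89.1 | 183.0 -43.8 88.5 | 184.0 -41.9 87.3 | 185.0 -38.0 86.9 | 186.0 -34.9 86.2 | 187.0 -32.6 85.2 | 188.0 -26.1 86.0 | 189.0 -22.4 85.6 | 190.0 -17.1 85.9 | 191.0 -14.3 85.1 | 192.0 -11.6 84.3 | 193.0 -9.7 83.2 | 194.0 -2.6 84.4 | 195.0 -3.7 81.9 | 196.0 4.7 83.7 | 197.0 6.2 82.4 | 198.0 7.6 81.1 | 199.0 12.8 81.5 | 200.0 15.4 80.7 | 201.0 19.9 80.8 | 202.0 23.3 80.4 | 203.0 25.1 79.3 | 204.0 26.2 77.9 | 205.0 34.4 79.7 | 206.0 36.9 79.0 | 207.0 40.2 78.6 | 208.0 45.2 79.0 | 209.0 45.9 77.4 | 210.0 49.8 77.4 | 211.0 53.0 77.0 | 212.0 57.2 77.1 | 213.0 60.3 76.7 | 214.0 62.4 75.8 | 215.0 63.5 74.5 | 216.0 70.2 75.8 | 217.0 69.5 73.6 | 218.0 74.0 74.0 | 219.0 75.8 73.0 | [916. 915. 909. 912. 914. 913. 910. 907. 908. 906. 907. 900. 903. 904.
 901. 900. 900. 901. 898. 893. 894. 892. 901. 900. 902. 906. 906. 910.
 934. 930. 928. 923. 924. 921. 916.]
```

View pics/s25_c220_150.png

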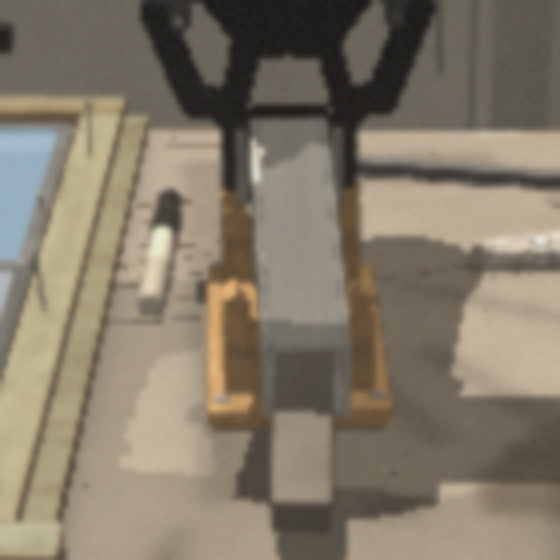

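```bash
python3 - <<'E'
from h import *
d=load('s25')
for u in (290,296,301):
  print(u)
  for v in (226,230,232,234,236,238,240,244,248,252,256,260,264,268,272,275,277,279,281):
    w=px2w(d,u,v); e=w[:2]-O
    print((v,round(float(e@ax),1),round(float(e@[ax[1],-ax[0]]),1),round(float(w[2]),1)),end=' ')
  print()
st()
E
```

```text
290
(226, 99.1, 10.3, 71.7) (230, 110.4, 10.7, 70.2) (232, 116.7, 10.9, 69.7) (234, 122.0, 11.0, 68.9) (236, 128.7, 11.2, 68.7) (238, 124.3, 11.2, 62.8) (240, 125.3, 11.2, 59.7) (244, 134.3, 11.5, 57.3) (248, 142.0, 11.8, 54.2) (252, 147.9, 12.0, 50.3) (256, 154.2, 12.3, 46.6) (260, 161.1, 12.5, 43.4) (264, 166.3, 12.7, 39.2) (268, 172.6, 13.0, 35.6) (272, 179.5, 13.2, 32.6) (275, 183.6, 13.4, 29.7) (277, 182.0, 13.4, 25.1) (279, 178.2, 13.4, 19.1) (281, 177.1, 13.4, 14.7) 
296
(226, 99.8, 0.5, 71.8) (230, 110.4, 0.9, 69.9) (232, 114.3, 1.1, 68.2) (234, 120.4, 1.4, 67.7) (236, 125.7, 1.6, 66.9) (238, 126.4, 1.6, 63.7) (240, 129.1, 1.7, 61.5) (244, 135.3, 2.0, 57.5) (248, 140.3, 2.3, 53.0) (252, 147.1, 2.5, 49.5) (256, 153.2, 2.8, 45.8) (260, 158.0, 3.0, 41.3) (264, 166.7, 3.4, 39.1) (268, 171.1, 3.6, 34.5) (272, 176.8, 3.9, 30.7) (275, 184.4, 4.2, 29.9) (277, 180.5, 4.1, 23.8) (279, 180.5, 4.1, 20.2) (281, 178.7, 4.1, 15.5) 
301
(226, 102.6, -7.5, 73.0) (230, 109.0, -7.2, 68.9) (232, 117.8, -6.8, 69.8) (234, 122.3, -6.6, 68.5) (236, 129.1, -6.3, 68.4) (238, 124.8, -6.5, 62.6) (240, 129.4, -6.2, 61.4) (244, 131.2, -6.1, 55.1) (248, 142.6, -5.6, 54.0) (252, 147.0, -5.4, 49.3) (256, 156.3, -4.9, 47.3) (260, 157.8, -4.8, 40.9) (264, 165.7, -4.4, 38.2) (268, 171.6, -4.1, 34.5) (272, 179.8, -3.8, 32.2) (275, 184.8, -3.5, 29.8) (277, 184.2, -3.5, 25.9) (279, 181.1, -3.6, 20.3) (281, 179.5, -3.7, 15.7) 
{'clock': 9.4, 'joints': [-0.111, 0.567, -0.18, 0.005, -0.823, 0.179], 'position': [592.281, -227.908, 53.5], 'ee_rot': [0.732, -0.682, 0.002, 0.001], 'contact_force': [-17.022, 8.453, 43.25], 'wrist_torque': [2.486, 4.726, -0.331], 'gripper_width': 35.707}
```

Call:
apply_moves(
  plan=[0.2, -0.001, 0.02, 0.009, 0],
)

```text
clock: 9.48
position: [591.0, -211.0, 56.8]
ee_rot: [0.73, -0.683, 0.003, 0.0]
contact_force: [0.6, 0.4, -4.8]
gripper_width: 35.1
```

```bash
python3 - <<'E'
from h import *
grab('side','s26');st();crop('s26',220,150,360,290,4)
d=load('s26')
for u in (296,):
  for v in list(range(228,292,3)):
    w=px2w(d,u,v); e=w[:2]-O
    print((v,round(float(e@ax),1),round(float(e@[ax[1],-ax[0]]),1),round(float(w[2]),1)),end=' ')
E
```

```text
{'clock': 9.533, 'joints': [-0.077, 0.55, -0.2, 0.001, -0.814, 0.145], 'position': [591.667, -206.3, 56.809], 'ee_rot': [0.731, -0.682, 0.003, -0.002], 'contact_force': [-1.457, 2.018, -3.748], 'wrist_torque': [0.111, 0.108, 0.041], 'gripper_width': 35.032}
(228, 109.3, 0.9, 72.9) (231, 120.9, 1.3, 73.4) (234, 128.0, 1.6, 71.7) (237, 138.6, 2.0, 71.8) (240, 145.0, 2.3, 69.9) (243, 141.6, 2.2, 62.8) (246, 144.4, 2.4, 58.9) (249, 152.4, 2.7, 57.9) (252, 159.4, 3.0, 56.4) (255, 161.6, 3.1, 52.3) (258, 167.8, 3.4, 50.5) (261, 172.0, 3.5, 47.5) (264, 176.7, 3.7, 44.9) (267, 181.1, 3.9, 42.2) (270, 187.2, 4.2, 40.5) (273, 190.2, 4.3, 37.0) (276, 196.7, 4.6, 35.6) (279, 199.6, 4.8, 32.1) (282, 199.5, 4.8, 26.6) (285, 195.3, 4.7, 18.6) (288, 172.9, 4.0, -1.2) (291, 181.6, 4.3, -1.2)
```

View pics/s26_c220_150.png

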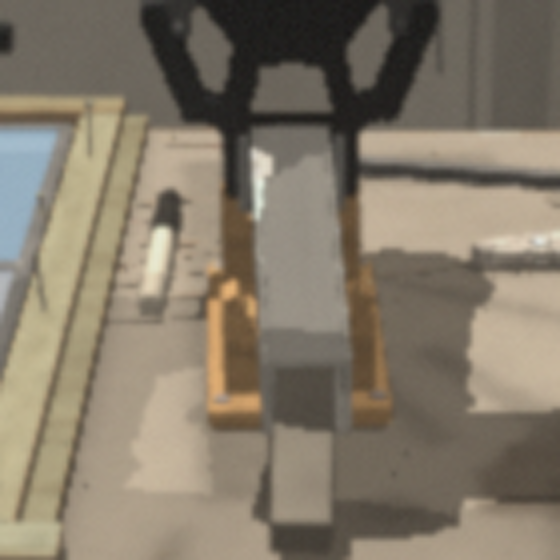

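Call:
apply_moves(
  plan=[0.6, 0, 0, 0, 0, 0.6, 0, 0, 0, 0, 0.6, 0, 0, 0, 0],
)

```text
clock: 9.78
position: [590.4, -207.7, 51.4]
ee_rot: [0.731, -0.683, -0.0, 0.0]
contact_force: [-0.5, 0.3, -1.2]
gripper_width: 35.7
```

```bash
cat >> h.py <<'E'
def col(tag,u,v0,v1,st=3):
  d=load(tag)
  for v in range(v0,v1,st):
    w=px2w(d,u,v); e=w[:2]-O
    print((v,round(float(e@ax),1),round(float(e@[ax[1],-ax[0]]),1),round(float(w[2]),1)),end=' ')
  print()
E
python3 - <<'E'
from h import *
grab('side','s27');st();crop('s27',220,150,360,290,4)
col('s27',296,170,294,4)
E
```

```text
{'clock': 9.833, 'joints': [-0.08, 0.559, -0.201, 0.0, -0.812, 0.148], 'position': [590.377, -207.765, 51.33], 'ee_rot': [0.731, -0.683, -0.0, 0.0], 'contact_force': [-0.009, 0.571, -0.906], 'wrist_torque': [0.054, 0.004, -0.068], 'gripper_width': 35.135}
(170, -1215.4, -47.7, -338.1) (174, -1207.3, -47.3, -351.9) (178, -1222.2, -47.7, -374.8) (182, -42.8, -5.2, 90.8) (186, -31.4, -4.8, 87.6) (190, -18.9, -4.2, 85.0) (194, -2.8, -3.6, 84.2) (198, 11.2, -3.0, 82.6) (202, 23.4, -2.6, 80.4) (206, 38.5, -2.0, 79.6) (210, 48.0, -1.6, 76.5) (214, 62.0, -1.0, 75.5) (218, 72.3, -0.6, 73.0) (222, 84.8, -0.1, 71.7) (226, 99.5, 0.5, 71.6) (230, 113.1, 1.0, 71.3) (234, 123.9, 1.5, 69.5) (238, 134.6, 1.9, 68.0) (242, 142.7, 2.2, 65.1) (246, 112.4, 1.3, 41.5) (250, 151.3, 2.7, 55.5) (254, 157.7, 2.9, 51.9) (258, 164.9, 3.3, 48.8) (262, 171.4, 3.5, 45.4) (266, 178.8, 3.8, 42.6) (270, 182.7, 4.0, 37.8) (274, 192.1, 4.4, 36.4) (278, 197.8, 4.7, 32.7) (282, 203.6, 4.9, 29.2) (286, 211.6, 5.3, 27.2) (290, 214.6, 5.4, 22.0)
```

View pics/s27_c220_150.png

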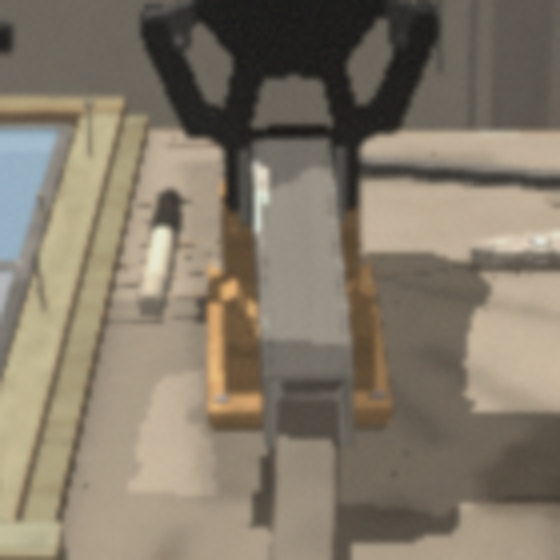

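```bash
python3 - <<'E'
from h import *
crop('s27',220,180,380,340,4)
col('s27',296,286,330,3)
E
```

```text
(286, 211.6, 5.3, 27.2) (289, 211.5, 5.3, 21.8) (292, 219.1, 5.6, 21.4) (295, 219.7, 5.7, 16.5) (298, 214.0, 5.5, 7.3) (301, 208.3, 5.4, -2.0) (304, 217.2, 5.7, -1.4) (307, 226.6, 6.1, -0.4) (310, 229.3, 6.2, -4.0) (313, 265.5, 7.5, 16.0) (316, 273.3, 7.8, 16.4) (319, 278.8, 8.0, 15.2) (322, 288.5, 8.4, 17.1) (325, 293.8, 8.6, 15.8) (328, 295.0, 8.7, 11.6)
```

View pics/s27_c220_180.png

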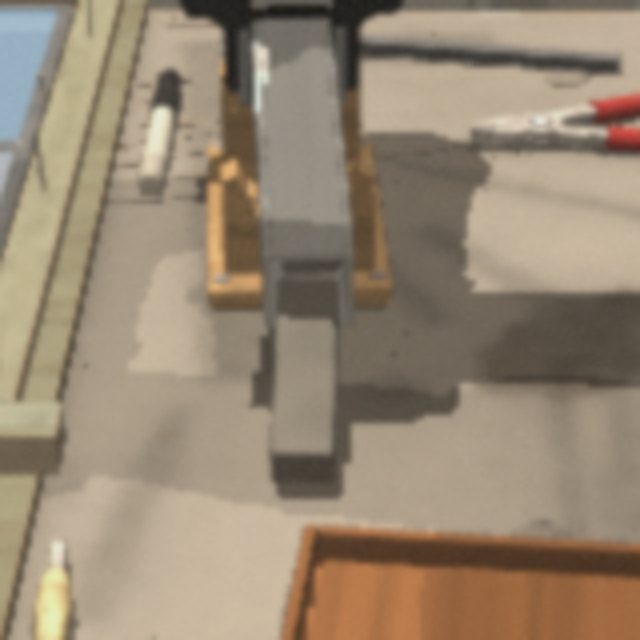

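Call:
apply_moves(
  plan=[0.6, 0.0005, -0.008, 0.006, 0, 0.6, 0.001, -0.02, 0.015, 0, 0.6, 0.0015, -0.03, 0.025, 0, 0.6, 0.003, -0.047, 0.025, 0, 0.6, 0.003, -0.047, 0.025, 0],
)

```text
clock: 10.25
position: [594.3, -258.0, 78.2]
ee_rot: [0.73, -0.683, 0.001, -0.0]
contact_force: [0.7, -0.3, -2.2]
gripper_width: 35.7
```

```bash
python3 - <<'E'
from h import *
grab('side','s28');st();crop('s28',220,160,370,320,4);tilt('s28')
col('s28',294,180,300,4)
E
```

```text
{'clock': 10.3, 'joints': [-0.158, 0.556, -0.124, 0.001, -0.89, 0.224], 'position': [593.601, -256.815, 77.451], 'ee_rot': [0.73, -0.683, 0.001, -0.0], 'contact_force': [0.531, 0.409, -3.452], 'wrist_torque': [-0.214, 0.002, -0.006], 'gripper_width': 35.29}
tilt 6.98 top z at s=0 103.6 rms 0.9
(180, -14.7, -0.7, 106.2) (184, -7.3, -0.4, 101.6) (188, 13.1, 0.3, 102.5) (192, 24.8, 0.8, 100.0) (196, 36.5, 1.2, 97.6) (200, 53.1, 1.8, 97.5) (204, 62.6, 2.2, 94.4) (208, 80.1, 2.8, 95.2) (212, 90.4, 3.2, 92.7) (216, 62.1, 2.4, 72.0) (220, 62.2, 2.5, 64.5) (224, 72.3, 2.9, 61.9) (228, 85.5, 3.4, 61.0) (232, 92.1, 3.6, 56.9) (236, 62.9, 2.8, 34.2) (240, 61.7, 2.9, 25.8) (244, 62.9, 3.0, 18.6) (248, 64.3, 3.1, 11.4) (252, 74.3, 3.5, 9.1) (256, 72.4, 3.5, 0.1) (260, 83.4, 3.9, -1.6) (264, 136.5, 5.6, 21.5) (268, 149.4, 6.1, 21.7) (272, 162.9, 6.5, 22.4) (276, 174.0, 7.0, 21.8) (280, 187.8, 7.4, 23.0) (284, 199.6, 7.9, 23.3) (288, 207.8, 8.2, 21.3) (292, 206.0, 8.2, 12.9) (296, 209.0, 8.4, 7.7)
```

View pics/s28_c220_160.png

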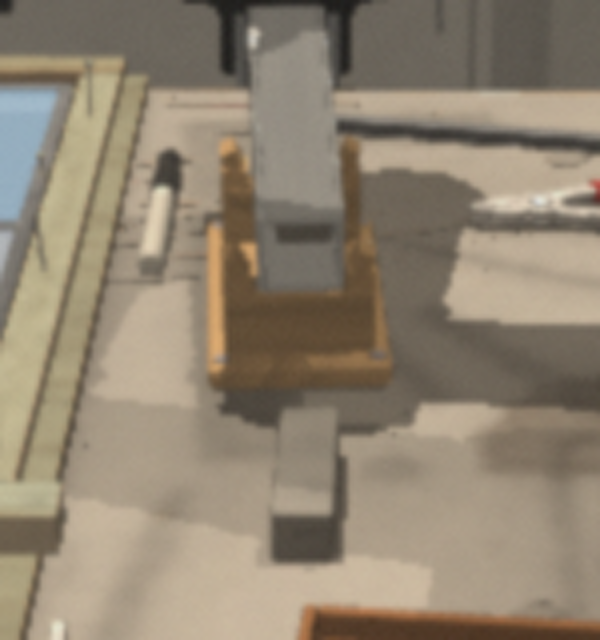

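Call:
apply_moves(
  plan=[0.6, 0, 0.003, -0.012, 0, 0.17, 0, 0.003, -0.012, 0, 0.165, 0, 0.003, -0.014, 0, 0.165, 0, 0.003, -0.018, 0, 0.165, 0, 0.003, -0.024, 0, 0.165, 0, 0.003, -0.03, 0, 0.165, 0, 0.003, -0.035, 0, 0.165, 0, 0.003, -0.037, 0],
)

```text
clock: 10.97
position: [593.9, -251.8, 39.9]
ee_rot: [0.731, -0.683, 0.001, -0.0]
contact_force: [0.8, -2.8, 1.3]
gripper_width: 35.5
```

```bash
python3 - <<'E'
from h import *
grab('side','s29');st();crop('s29',220,160,370,320,4);tilt('s29')
col('s29',294,216,260,2)
E
```

```text
{'clock': 11.017, 'joints': [-0.15, 0.598, -0.159, 0.0, -0.812, 0.218], 'position': [593.863, -251.721, 39.879], 'ee_rot': [0.731, -0.683, 0.0, -0.0], 'contact_force': [0.188, -1.807, -0.977], 'wrist_torque': [-0.359, -0.172, -0.059], 'gripper_width': 35.51}
tilt 27.39 top z at s=0 89.5 rms 3.13
(216, 69.3, 2.6, 75.4) (218, 76.0, 2.9, 74.9) (220, 82.4, 3.1, 74.3) (222, 92.5, 3.5, 75.6) (224, 104.1, 3.9, 77.7) (226, 100.7, 3.8, 72.4) (228, 72.0, 2.9, 54.2) (230, 71.7, 3.0, 50.3) (232, 66.9, 2.9, 44.0) (234, 71.2, 3.0, 42.4) (236, 80.8, 3.4, 43.6) (238, 85.8, 3.6, 42.4) (240, 91.9, 3.8, 41.8) (242, 98.8, 4.0, 41.7) (244, 105.1, 4.3, 41.3) (246, 63.8, 3.0, 15.1) (248, 61.7, 3.0, 10.0) (250, 71.7, 3.4, 11.6) (252, 73.9, 3.5, 8.8) (254, 74.5, 3.5, 5.2) (256, 74.5, 3.6, 1.3) (258, 76.7, 3.7, -1.5)
```

View pics/s29_c220_160.png

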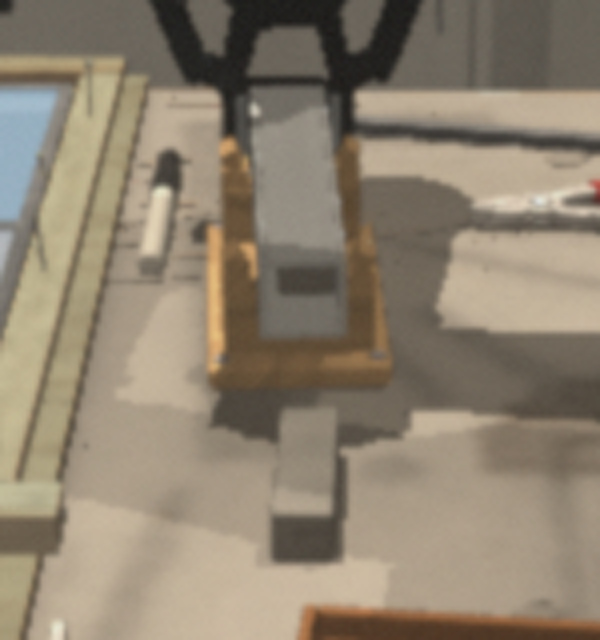

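Call:
apply_moves(
  plan=[0.165, 0.0003, -0.004, 0, 0, 0.165, 0.0003, -0.004, 0, 0, -0.1, 0.0003, -0.004, 0, 0, -0.3, 0.0003, -0.004, 0, 0, -0.3, 0.0003, -0.004, 0.04, 0, -0.3, 0.0003, -0.004, 0.08, 0, -0.3, 0.0003, -0.004, 0.08, 0],
)

```text
clock: 11.6
position: [598.7, -257.1, 129.2]
ee_rot: [0.732, -0.682, 0.007, -0.003]
contact_force: [1.4, -0.8, 1.5]
gripper_width: 55.3
```

```bash
python3 - <<'E'
from h import *
grab('side','s30');st();crop('s30',220,160,370,320,4);tilt('s30')
col('s30',294,216,250,2)
grab('top','t30');
E
```

```text
{'clock': 11.65, 'joints': [-0.156, 0.506, -0.076, 0.002, -0.979, 0.225], 'position': [596.975, -256.202, 125.75], 'ee_rot': [0.731, -0.682, 0.005, -0.003], 'contact_force': [0.707, -1.164, -0.901], 'wrist_torque': [-0.002, 0.058, 0.035], 'gripper_width': 55.484}
tilt -0.0 top z at s=0 75.5 rms 0.78
(216, 70.4, 2.7, 75.9) (218, 77.4, 2.9, 75.6) (220, 84.4, 3.2, 75.3) (222, 95.2, 3.6, 76.9) (224, 100.1, 3.8, 75.7) (226, 67.6, 2.8, 55.8) (228, 66.6, 2.8, 51.5) (230, 70.7, 2.9, 49.8) (232, 65.8, 2.8, 43.4) (234, 75.6, 3.2, 44.7) (236, 77.1, 3.3, 41.6) (238, 85.8, 3.6, 42.4) (240, 93.2, 3.8, 42.5) (242, 100.4, 4.1, 42.6) (244, 949.5, 30.3, 497.1) (246, 60.5, 2.9, 13.3) (248, 61.8, 3.0, 10.1)
```

View pics/s30_c220_160.png

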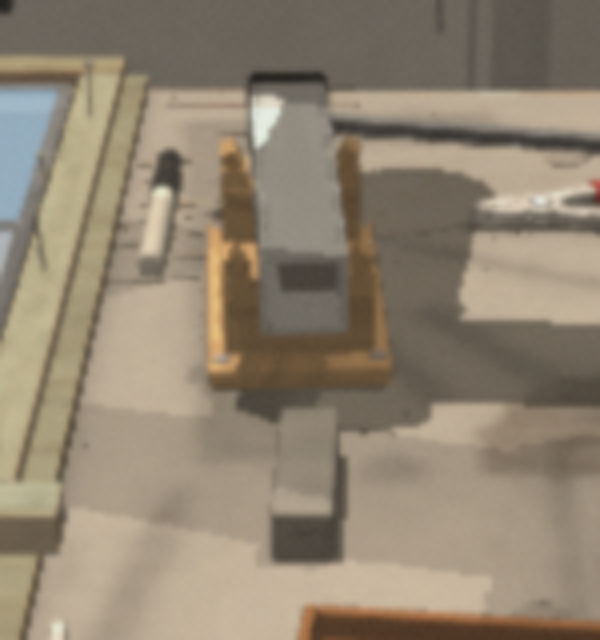

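View pics/t30.png

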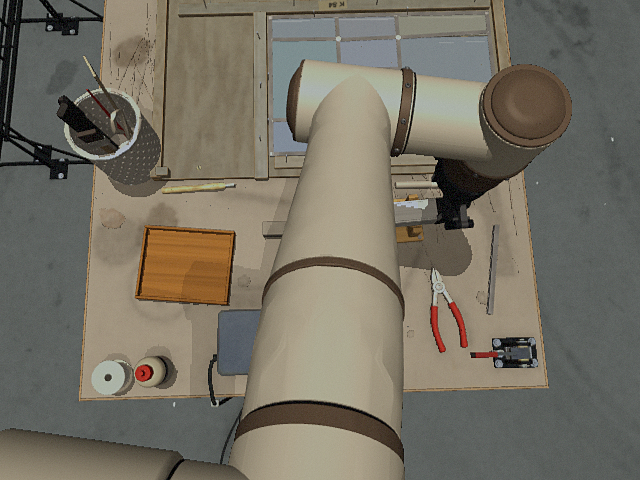

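```bash
python3 - <<'E'
from h import *
d=load('s30')
P=[px2w(d,220+a/4,160+b/4,24)[:2] for a,b in[(273,513),(335,516),(281,408),(339,410)]]
print(np.round(P,1)); n=(P[0]+P[1])/2; f=(P[2]+P[3])/2
print('near',n,'far',f,'len',np.linalg.norm(n-f),'yaw',np.degrees(np.arctan2(-(n-f)[0],(n-f)[1])))
dx=P[0]-P[1];print(np.linalg.norm(dx),np.degrees(np.arctan2(dx[1],dx[0])))
# tube lateral in this image: mouth bottom lip edges crop
for a,b,z in[(262,335,40),(347,332,40),(260,255,76),(345,255,76)]:
    w=px2w(d,220+a/4,160+b/4,z);e=w[:2]-O;print(w.round(1),(e@ax).round(1),(e@[ax[1],-ax[0]]).round(1))
# depth cloud of stone side to get centre line
Z=d['range_z']
E
```

```text
[[591.   37.6]
 [567.7  39.5]
 [590.7 -40.8]
 [567.2 -39.3]]
near [579.38045657  38.57914194] far [578.9437074 -40.0491355] len 78.6294904223881 yaw -0.3182522591312607
23.351568151938377 -4.661495003248187
[599.5 -73.3  40. ] 101.0 18.2
[564.3 -76.2  40. ] 100.3 -17.1
[599.8 -75.2  76. ] 99.0 18.4
[565.1 -75.6  76. ] 100.9 -16.2
```

Call:
apply_moves(
  plan=[-0.3, -0.015, 0.2814, 0, 0, -0.3, -0.015, 0.2814, 0, 0, -0.3, -0.015, 0.2814, 0, 0, -0.3, -0.015, 0.2814, 0, 0, -0.3, -0.015, 0.2814, 0, 0, -0.3, -0.015, 0.2814, 0, 0, -0.3, -0.015, 0.2814, 0, 0, -0.3, -0.015, 0.2814, -0.02, 0],
)

```text
clock: 12.37
position: [580.8, 31.5, 102.6]
ee_rot: [0.733, -0.68, 0.002, -0.003]
contact_force: [0.4, -0.4, 0.9]
gripper_width: 55.3
```

```bash
python3 - <<'E'
from h import *
grab('side','s31');st();crop('s31',220,130,370,330,4)
p=arm.read_state()['position'];print(w2px(load('s31'),p))
E
```

```text
{'clock': 12.417, 'joints': [0.33, 0.438, -0.283, -0.002, -0.855, -0.256], 'position': [576.504, 28.897, 96.2], 'ee_rot': [0.732, -0.681, -0.002, 0.002], 'contact_force': [-0.82, -0.885, -1.982], 'wrist_torque': [-0.048, 0.142, -0.012], 'gripper_width': 55.595}
[297.73259535 243.14029106]
```

View pics/s31_c220_130.png

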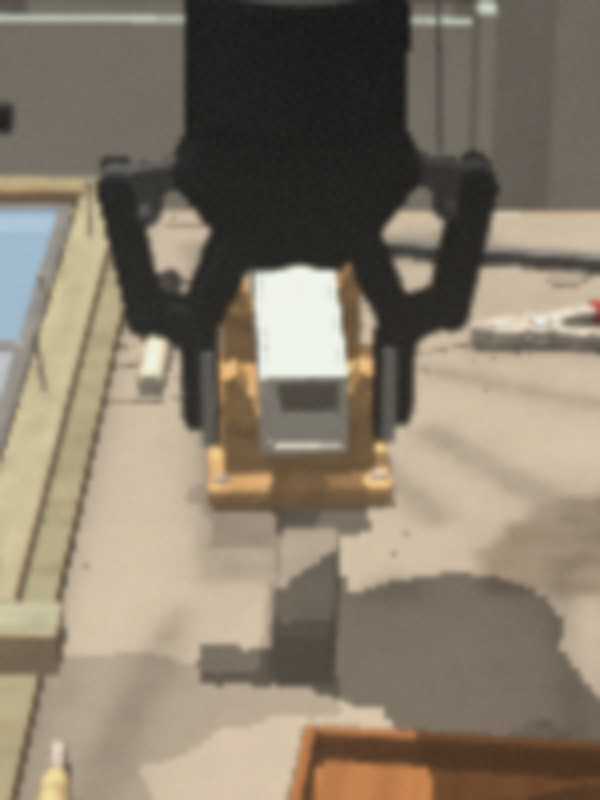

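Call:
apply_moves(
  plan=[-0.3, 0, 0, 0, 0, -0.3, 0, 0, 0, 0],
)

```text
clock: 12.58
position: [578.0, 25.4, 99.2]
ee_rot: [0.731, -0.683, -0.001, 0.001]
contact_force: [-0.6, 0.5, 0.6]
gripper_width: 55.4
```

Call:
apply_moves(
  plan=[-0.3, 0.001, 0, -0.04, 0, -0.3, 0.001, 0, -0.075, 0, -0.3, 0.001, 0, -0.092, 0, -0.3, 0.001, 0, -0.092, 0, 0.2, 0.001, 0, -0.092, 0, 0.6, 0.001, 0, -0.092, 0, 0.6, 0.001, 0, -0.092, 0, 0.6, 0.001, 0, -0.092, 0],
)

```text
clock: 13.25
position: [581.4, 26.0, 10.4]
ee_rot: [0.731, -0.683, 0.001, -0.002]
contact_force: [-0.3, -1.7, 4.1]
gripper_width: 22.9
```

```bash
python3 - <<'E'
from h import *
grab('side','s32');st();crop('s32',220,160,370,310,4)
E
```

```text
{'clock': 13.3, 'joints': [0.323, 0.556, -0.351, 0.001, -0.659, -0.256], 'position': [581.365, 26.008, 10.372], 'ee_rot': [0.731, -0.682, 0.001, -0.002], 'contact_force': [-0.822, -2.115, 6.423], 'wrist_torque': [-0.53, 0.016, -0.054], 'gripper_width': 22.946}
```

View pics/s32_c220_160.png

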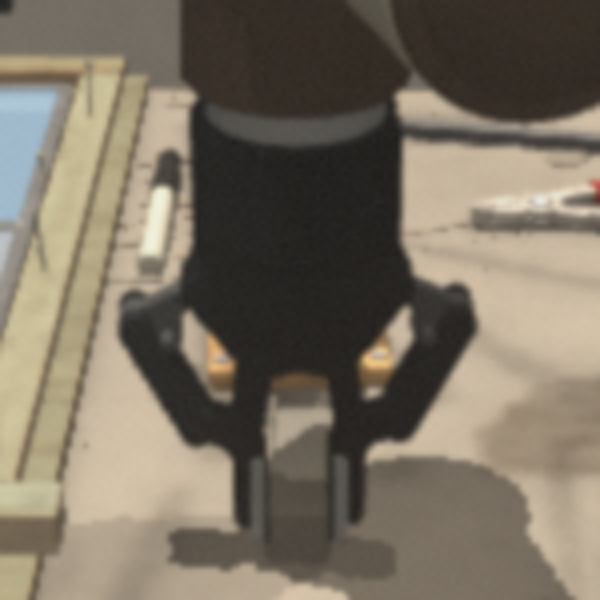

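Call:
apply_moves(
  plan=[0.6, 0, 0, 0.02, 0, 0.6, 0, 0, 0.046, 0, 0.6, 0, 0, 0.046, 0, 0.6, 0, 0, 0.046, 0],
)

```text
clock: 13.63
position: [580.8, 26.5, 56.1]
ee_rot: [0.731, -0.683, 0.001, -0.002]
contact_force: [-0.8, 0.4, -1.0]
gripper_width: 22.6
```

```bash
python3 - <<'E'
from h import *
grab('side','s33');grab('top','t33');st();crop('s33',240,170,350,290,6);crop('t33',200,150,400,270,4)
E
```

```text
{'clock': 13.733, 'joints': [0.324, 0.494, -0.32, -0.001, -0.758, -0.256], 'position': [579.009, 26.012, 53.766], 'ee_rot': [0.731, -0.683, -0.0, 0.0], 'contact_force': [-0.113, 0.091, -1.379], 'wrist_torque': [0.041, 0.007, 0.06], 'gripper_width': 22.889}
```

View pics/s33_c240_170.png

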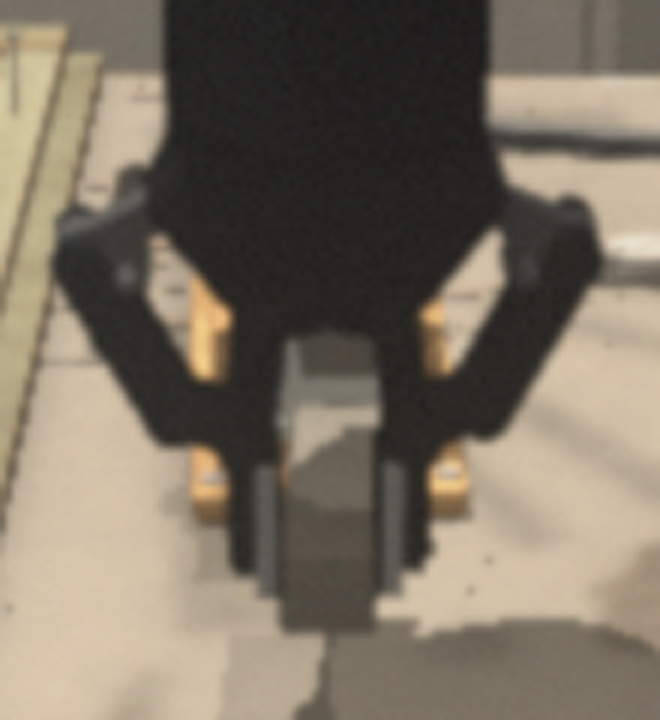

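View pics/t33_c200_150.png

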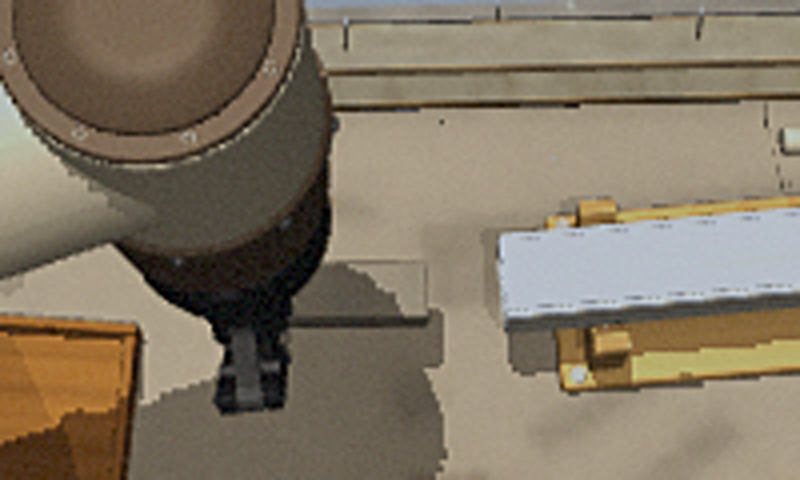

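```bash
python3 - <<'E'
from h import *
d=load('t33');s=load('s33')
crop('t33',260,190,340,250,10)
for v in range(214,236,3):
  print([tuple(px2w(d,u,v).round(1).tolist()) for u in (285,295,303)])
print('side end: ')
for u in (290,295,300):
  print([tuple(px2w(s,u,v).round(1).tolist()) for v in (240,245,250,254,258,262,266,270,273)])
E
```

```text
[(608.3, -5.2, -0.2), (608.2, -23.3, -1.6), (607.6, -37.9, -0.8)]
[(586.3, -8.4, 69.1), (586.6, -25.1, 66.0), (585.7, -38.6, 68.5)]
[(581.7, -8.2, 66.8), (580.4, -25.1, 70.4), (580.3, -38.5, 69.2)]
[(575.9, -8.2, 69.3), (575.8, -25.0, 68.1), (575.6, -38.4, 67.2)]
[(570.8, -8.2, 69.3), (570.7, -24.9, 67.5), (570.9, -38.2, 65.2)]
[(566.4, -7.9, 65.7), (565.9, -24.7, 66.0), (565.2, -38.2, 67.8)]
[(574.7, -4.7, 0.7), (574.1, -22.7, 1.3), (573.8, -37.2, 0.7)]
[(569.2, -4.6, 0.8), (568.7, -22.6, 0.6), (567.9, -37.1, 2.7)]
side end: 
[(590.3, -35.2, 67.3), (589.8, -18.3, 67.5), (589.2, -2.1, 67.6), (588.8, 10.3, 67.6), (588.4, 21.2, 66.9), (588.0, 33.3, 67.0), (588.0, 35.9, 61.7), (588.1, 33.8, 53.6), (588.1, 36.2, 49.8)]
[(582.4, -34.3, 67.8), (582.0, -18.5, 67.4), (581.5, -0.5, 68.5), (581.2, 11.5, 68.3), (580.9, 22.8, 67.8), (580.6, 33.9, 67.3), (580.6, 36.6, 62.1), (580.7, 35.5, 54.6), (580.8, 34.2, 48.7)]
[(574.6, -35.2, 67.4), (574.2, -16.9, 68.3), (573.9, -0.1, 68.8), (573.7, 10.0, 67.5), (573.5, 23.0, 67.9), (573.3, 33.6, 67.2), (573.3, 34.6, 61.0), (573.3, 33.5, 53.5), (573.3, 37.7, 50.8)]
```

View pics/t33_c260_190.png

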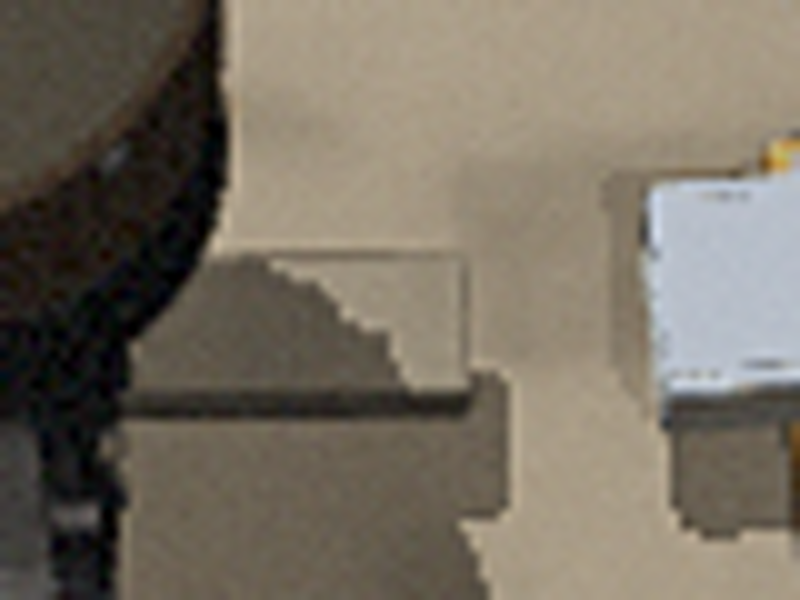

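Call:
apply_moves(
  plan=[0.6, -0.005, 0, 0.002, 5, 0.6, -0.005, 0, 0.002, 5, 0.6, -0.005, 0, 0.002, 5],
)

```text
clock: 13.98
position: [574.0, 25.9, 55.1]
ee_rot: [0.759, -0.651, -0.001, 0.001]
contact_force: [-0.0, 0.9, -1.1]
gripper_width: 22.5
```

```bash
python3 - <<'E'
from h import *
grab('side','s34');grab('top','t34');st();crop('s34',240,170,350,290,6);crop('t34',250,180,370,260,6)
s=load('s34')
for u in (290,295,300):
  print([tuple(px2w(s,u,v).round(1).tolist()) for v in (240,245,250,254,258,262,266,270,273)])
E
```

```text
{'clock': 14.083, 'joints': [0.327, 0.486, -0.33, -0.0, -0.756, -0.173], 'position': [574.503, 25.971, 55.385], 'ee_rot': [0.759, -0.651, -0.0, 0.0], 'contact_force': [-0.026, -0.275, -1.186], 'wrist_torque': [0.061, 0.002, -0.007], 'gripper_width': 22.391}
[(587.3, 39.6, 107.0), (587.3, 40.6, 99.4), (587.6, 36.7, 89.1), (587.5, 39.8, 84.1), (587.7, 38.0, 76.4), (587.8, 38.7, 70.1), (587.9, 37.3, 62.5), (587.9, 38.9, 56.6), (591.7, -48.5, -1.5)]
[(582.5, -36.3, 66.7), (582.1, -20.7, 66.2), (581.6, -2.5, 67.4), (581.4, 6.4, 65.4), (580.9, 22.2, 67.4), (580.7, 32.1, 66.4), (580.6, 35.5, 61.5), (580.7, 35.5, 54.6), (580.7, 37.0, 50.3)]
[(574.6, -35.2, 67.4), (574.3, -18.2, 67.6), (573.9, -1.3, 68.1), (573.7, 10.8, 67.9), (573.5, 21.1, 66.8), (573.2, 35.7, 68.4), (573.3, 33.8, 60.5), (573.3, 34.1, 53.8), (573.3, 35.3, 49.4)]
```

View pics/s34_c240_170.png

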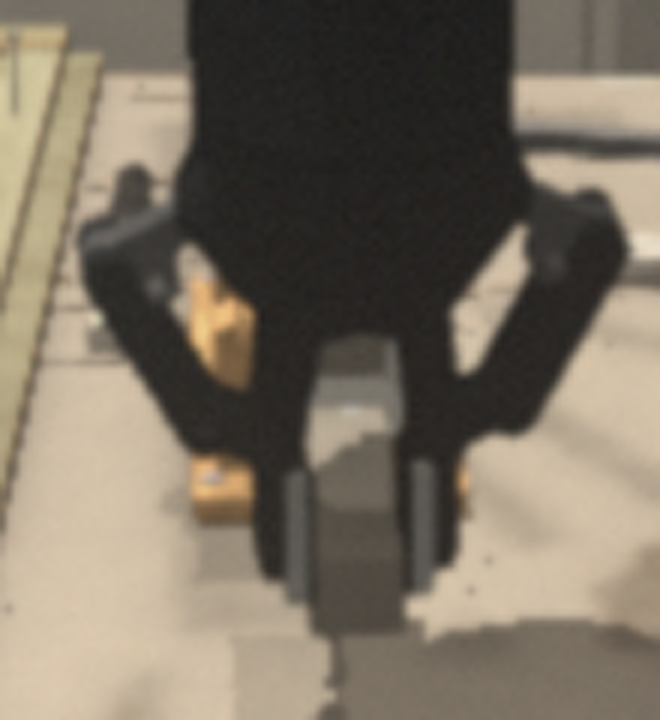

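View pics/t34_c250_180.png

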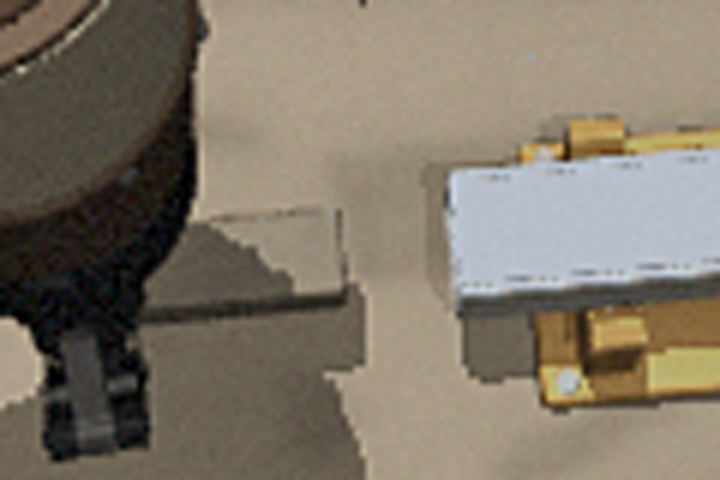

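```bash
python3 - <<'E'
from h import *
d=load('t34');s=load('s34')
r=px2w(d,307.1,221.5,67.5);m=px2w(d,325.9,218.1,76);m2=px2w(d,250+462/6,180+286/6,76);m1=px2w(d,250+449/6,180+172/6,76)
print('rear',r,'mouth',m,m1,m2)
# predicted line at rear
print('line x at rear (top)',m[0]-.0645*(r[1]-m[1]))
a=px2w(d,250+150/6,180+311/6,67.5);b=px2w(d,250+345/6,180+292/6,67.5);print('stone yaw',np.degrees(np.arctan2(-(a-b)[0],(a-b)[1])))
a=px2w(d,250+462/6,180+287/6,76);b=px2w(d,250+718/6,180+266/6,76);print('tube yaw',np.degrees(np.arctan2(-(a-b)[0],(a-b)[1])))
f=px2w(s,240+359/6,170+632/6,44.5);print('front bottom',f,'line (side)',582.1-.0645*(f[1]+75))
E
```

```text
rear [577.9478852  -45.33939921  67.5       ] mouth [580.99621943 -76.84977325  76.        ] [597.2420315  -75.58543675  76.        ] [564.6483997  -78.15228864  76.        ]
line x at rear (top) 578.9638003014531
stone yaw 4.155853945713039
tube yaw 3.2594377339940523
front bottom [573.61105093  33.96244908  44.5       ] line (side) 575.0719220346562
```

Call:
apply_moves(
  plan=[0.6, 0.001, 0, 0.0025, -0.5, 0.6, 0.001, 0, 0.0025, -0.5, 0.6, 0.0026, -0.025, 0.0025, -0.5, 0.6, 0.0035, -0.04, 0.0025, -0.5, 0.6, 0.0042, -0.05, 0.0025, -0.5, 0.6, 0.0042, -0.05, 0.0025, -0.5],
)

```text
clock: 14.58
position: [579.0, -25.5, 58.5]
ee_rot: [0.756, -0.654, -0.0, 0.0]
contact_force: [0.2, -0.3, -0.7]
gripper_width: 22.8
```

```bash
python3 - <<'E'
from h import *
grab('side','s35');grab('top','t35');st();crop('s35',240,170,350,290,6);crop('t35',250,180,370,260,6)
E
```

```text
{'clock': 14.683, 'joints': [0.238, 0.487, -0.317, -0.0, -0.767, -0.092], 'position': [579.032, -24.141, 58.562], 'ee_rot': [0.757, -0.654, 0.0, -0.0], 'contact_force': [-0.903, -0.024, -0.802], 'wrist_torque': [0.056, -0.029, -0.011], 'gripper_width': 22.933}
```

View pics/t35_c250_180.png

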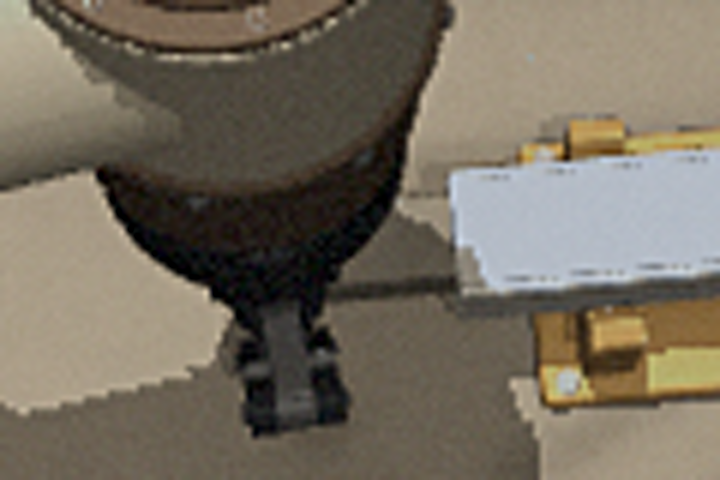

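Call:
apply_moves(
  plan=[0.6, 0.0008, -0.012, 0, 0, 0.6, 0.0015, -0.024, 0, 0, 0.6, 0.0022, -0.034, 0, 0, 0.6, 0.0022, -0.034, 0, 0],
)

```text
clock: 15.02
position: [581.2, -59.7, 58.6]
ee_rot: [0.756, -0.654, 0.0, 0.0]
contact_force: [-0.0, 0.1, -0.1]
gripper_width: 22.8
```

```bash
python3 - <<'E'
from h import *
grab('side','s36');grab('top','t36');st();crop('s36',240,170,350,290,6);crop('t36',270,180,390,260,6)
E
```

```text
{'clock': 15.117, 'joints': [0.177, 0.493, -0.305, -0.0, -0.773, -0.031], 'position': [581.024, -58.638, 58.517], 'ee_rot': [0.757, -0.654, -0.0, 0.0], 'contact_force': [0.023, 0.557, -1.105], 'wrist_torque': [0.054, 0.031, -0.011], 'gripper_width': 22.917}
```

View pics/t36_c270_180.png

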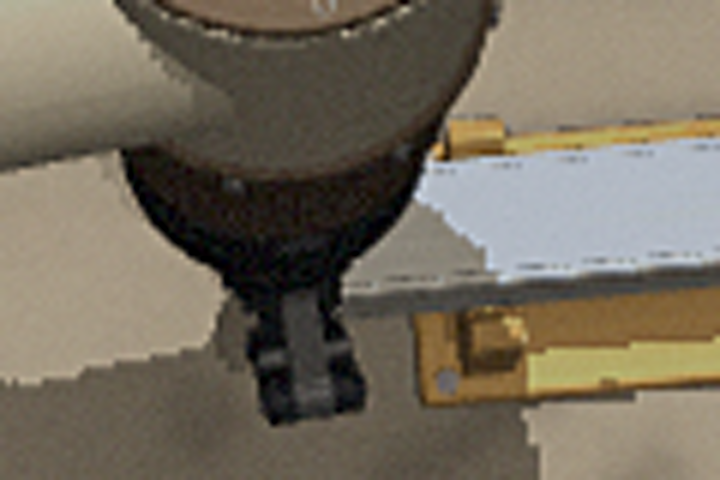

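View pics/s36_c240_170.png

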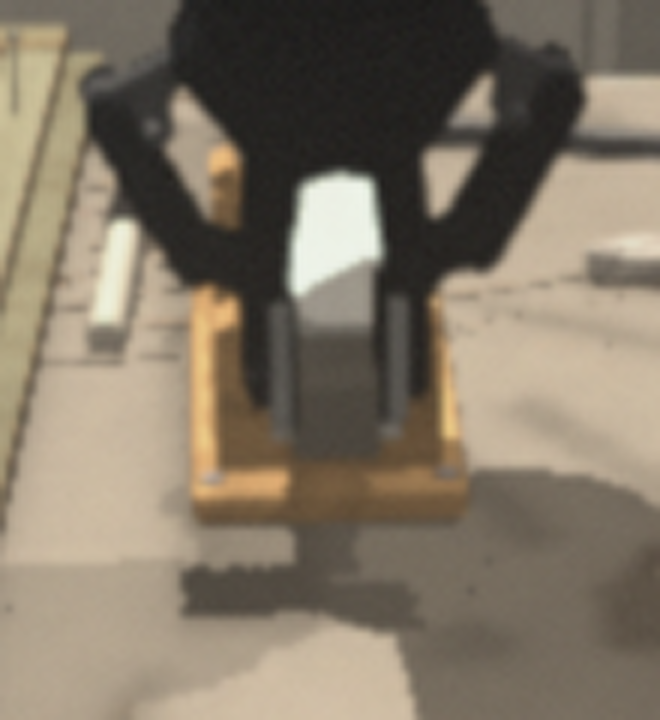

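Call:
apply_moves(
  plan=[0.6, 0, 0, -0.0015, 0, 0.3, 0, 0, -0.002, 0, 0.0, 0, 0, -0.002, 0, -0.1, 0, 0, -0.002, 0, -0.1, -0.0016, 0.025, -0.004, 0, 0.9, -0.0026, 0.04, -0.008, 0, 0.98, -0.0026, 0.04, -0.008, 0, 0.98, -0.0026, 0.04, -0.008, 0],
)

```text
clock: 15.78
position: [578.6, -17.2, 50.6]
ee_rot: [0.758, -0.653, 0.0, 0.0]
contact_force: [-0.2, -0.1, -0.6]
gripper_width: 11.2
```

```bash
python3 - <<'E'
from h import *
grab('side','s37');st();crop('s37',240,170,350,290,6)
E
```

```text
{'clock': 15.833, 'joints': [0.249, 0.497, -0.325, 0.0, -0.749, -0.102], 'position': [578.66, -17.789, 50.753], 'ee_rot': [0.757, -0.653, 0.0, -0.0], 'contact_force': [0.303, -0.852, -0.612], 'wrist_torque': [-0.004, -0.031, 0.032], 'gripper_width': 3.861}
```

View pics/s37_c240_170.png

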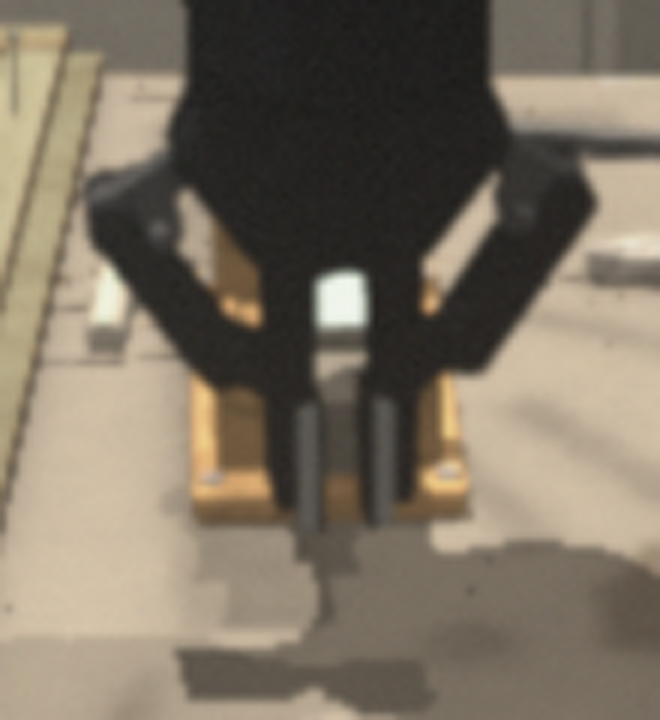

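Call:
apply_moves(
  plan=[0.98, 0.0012, -0.018, 0, 0, 0.98, 0.0017, -0.026, 0, 0, 0.98, 0.002, -0.032, 0, 0, 0.98, 0.0024, -0.038, 0, 0, 0.98, 0.0026, -0.041, 0, 0, 0.98, 0.0026, -0.041, 0, 0],
)

```text
clock: 16.33
position: [581.2, -59.8, 50.7]
ee_rot: [0.757, -0.654, 0.0, 0.0]
contact_force: [-0.5, 0.8, -0.5]
gripper_width: 1.2
```

```bash
python3 - <<'E'
from h import *
grab('side','s38');st();crop('s38',240,170,350,290,6)
E
```

```text
{'clock': 16.383, 'joints': [0.175, 0.504, -0.312, 0.0, -0.756, -0.029], 'position': [581.023, -59.525, 50.54], 'ee_rot': [0.757, -0.654, -0.0, 0.0], 'contact_force': [-0.088, 0.329, -0.298], 'wrist_torque': [0.032, 0.039, 0.092], 'gripper_width': 0.651}
```

View pics/s38_c240_170.png

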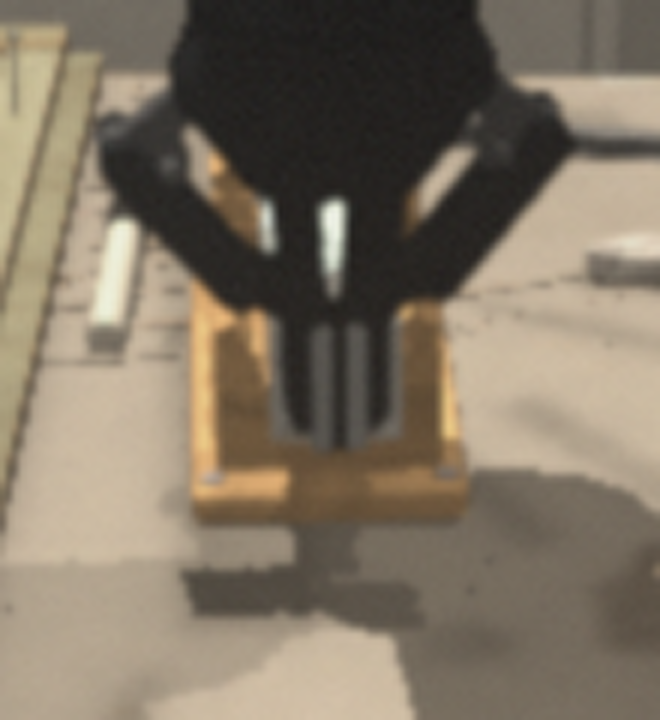

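Call:
apply_moves(
  plan=[0.9, -0.0013, 0.02, 0.005, 0, 0.5, -0.0013, 0.03, 0.04, 0, 0.0, -0.0013, 0.03, 0.078, 0, -0.4, 0.001, -0.01, 0.078, -4.7, -0.4, 0.003, -0.05, 0.078, -4.7, -0.4, 0.006, -0.091, 0.078, -4.7, -0.4, 0.0085, -0.132, 0.078, -4.7, -0.4, 0.011, -0.173, 0.078, -4.7],
)

```text
clock: 17.05
position: [591.9, -233.4, 128.7]
ee_rot: [0.73, -0.683, -0.0, 0.0]
contact_force: [-0.3, 1.1, -0.4]
gripper_width: 59.7
```

Call:
apply_moves(
  plan=[-0.4, 0.002, -0.0245, 0, 0, -0.4, 0.002, -0.0245, 0, 0, -0.4, 0.002, -0.0245, 0, 0],
)

```text
clock: 17.3
position: [593.5, -257.8, 127.8]
ee_rot: [0.729, -0.685, -0.001, 0.0]
contact_force: [0.6, 0.2, -0.9]
gripper_width: 59.4
```

```bash
python3 - <<'E'
from h import *
grab('side','s39');st();crop('s39',240,170,350,290,6);tilt('s39')
col('s39',294,216,262,2)
E
```

```text
{'clock': 17.35, 'joints': [-0.158, 0.505, -0.07, -0.0, -0.997, 0.222], 'position': [593.628, -256.599, 127.99], 'ee_rot': [0.729, -0.684, -0.001, 0.0], 'contact_force': [0.629, 1.496, -0.313], 'wrist_torque': [0.052, 0.008, 0.002], 'gripper_width': 60.094}
tilt -0.04 top z at s=0 75.5 rms 0.81
(216, 69.3, 2.6, 75.4) (218, 73.6, 2.8, 73.8) (220, 86.2, 3.2, 76.2) (222, 92.3, 3.5, 75.5) (224, 99.2, 3.7, 75.3) (226, 87.9, 3.4, 65.9) (228, 97.8, 3.8, 67.2) (230, 103.8, 4.0, 66.6) (232, 103.0, 4.0, 62.5) (234, 103.7, 4.0, 59.2) (236, 103.7, 4.1, 55.5) (238, 104.3, 4.1, 52.1) (240, 102.4, 4.1, 47.4) (242, 104.1, 4.2, 44.5) (244, 62.3, 2.9, 18.2) (246, 62.5, 3.0, 14.4) (248, 64.6, 3.1, 11.6) (250, 68.8, 3.3, 10.0) (252, 73.8, 3.5, 8.8) (254, 76.5, 3.6, 6.4) (256, 70.4, 3.4, -1.1) (258, 77.3, 3.7, -1.1) (260, 82.2, 3.9, -2.3)
```

View pics/s39_c240_170.png

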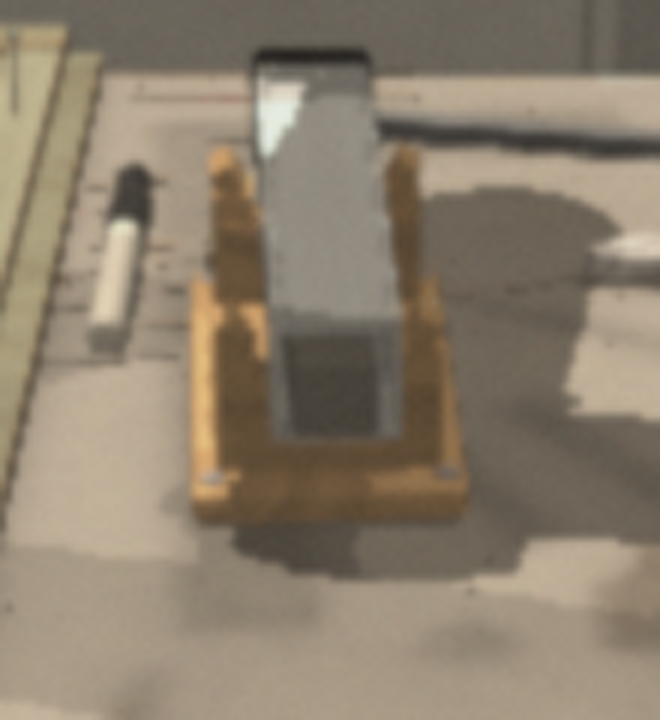

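Call:
apply_moves(
  plan=[-0.4, 0, 0, -0.04, 0, -0.4, 0, 0, -0.075, 0, -0.3, 0, 0, -0.089, 0, 0.05, 0, 0, -0.089, 0, 0.17, 0, 0, -0.089, 0, 0.4, 0, 0, -0.089, 0, 0.6, 0, 0, -0.089, 0, 0.6, 0, 0, -0.089, 0],
)

```text
clock: 18.02
position: [594.7, -256.2, 40.8]
ee_rot: [0.73, -0.684, 0.001, -0.001]
contact_force: [-1.0, 0.1, -3.6]
gripper_width: 35.4
```

Call:
apply_moves(
  plan=[0.6, 0, 0, 0.007, 0, 0.6, 0, 0, 0.014, 0, 0.6, 0, 0, 0.014, 0, 0.6, 0, 0, 0.014, 0],
)

```text
clock: 18.35
position: [594.9, -256.7, 54.9]
ee_rot: [0.73, -0.684, 0.001, -0.001]
contact_force: [-0.3, -0.5, -4.1]
gripper_width: 35.5
```

```bash
python3 - <<'E'
from h import *
look('s40');tilt('s40')
col('s40',294,216,250,2)
E
```

```text
{'clock': 18.4, 'joints': [-0.158, 0.584, -0.142, -0.0, -0.844, 0.223], 'position': [594.343, -256.557, 54.265], 'ee_rot': [0.729, -0.684, 0.0, -0.0], 'contact_force': [-0.262, 0.244, -3.617], 'wrist_torque': [-0.324, 0.004, 0.07], 'gripper_width': 35.514}
tilt 0.16 top z at s=0 91.1 rms 0.75
(216, 96.5, 3.5, 88.4) (218, 91.6, 3.4, 82.4) (220, 95.9, 3.6, 80.9) (222, 103.0, 3.8, 80.7) (224, 100.4, 3.8, 75.8) (226, 103.9, 3.9, 73.9) (228, 100.9, 3.9, 68.8) (230, 101.7, 3.9, 65.6) (232, 102.0, 4.0, 62.0) (234, 93.8, 3.7, 54.0) (236, 62.4, 2.8, 33.9) (238, 61.9, 2.8, 29.8) (240, 61.7, 2.9, 25.8) (242, 64.5, 3.0, 23.4) (244, 64.5, 3.0, 19.4) (246, 63.2, 3.0, 14.8) (248, 60.4, 3.0, 9.3)
```

Call:
apply_moves(
  plan=[0.3, 0, 0, -0.006, 0, 0.2, 0, 0, -0.006, 0, 0.18, 0, 0, -0.006, 0, 0.17, 0, 0, -0.006, 0, 0.165, 0, 0, -0.006, 0, 0.16, 0, 0, -0.006, 0, 0.16, 0, 0, -0.006, 0],
)

```text
clock: 18.98
position: [594.3, -256.4, 47.9]
ee_rot: [0.73, -0.684, 0.0, -0.0]
contact_force: [-0.4, 0.3, -1.2]
gripper_width: 35.7
```

```bash
python3 - <<'E'
from h import *
look('s41');tilt('s41')
E
```

```text
{'clock': 19.033, 'joints': [-0.158, 0.592, -0.146, -0.0, -0.832, 0.223], 'position': [594.276, -256.422, 47.884], 'ee_rot': [0.73, -0.684, 0.0, -0.0], 'contact_force': [-0.959, -0.021, -2.441], 'wrist_torque': [-0.002, 0.101, 0.017], 'gripper_width': 35.802}
tilt 3.5 top z at s=0 79.4 rms 0.93
```

Call:
apply_moves(
  plan=[0.165, -0.0001, 0.0019, 0.0087, 0, 0.165, -0.0002, 0.0039, 0.016, 0, 0.165, -0.0004, 0.0064, 0.0233, 0, 0.165, -0.0006, 0.0092, 0.0304, 0, 0.165, -0.0008, 0.0124, 0.0374, 0, 0.165, -0.001, 0.0153, 0.043, 0, 0.165, -0.0011, 0.0178, 0.0475, 0, 0.165, -0.0013, 0.0198, 0.0508, 0],
)

```text
clock: 19.7
position: [592.9, -236.4, 99.2]
ee_rot: [0.73, -0.684, 0.0, -0.0]
contact_force: [-0.5, -0.2, -1.9]
gripper_width: 36.3
```

```bash
cat >> h.py <<'E'
def q2(tag):
    d=grab('side',tag);k=tilt(tag);st()
    col(tag,294,226,272,2);crop(tag,240,180,350,280,6)
E
python3 - <<'E'
from h import *
q2('s42')
E
```

```text
tilt 24.7 top z at s=0 107.6 rms 1.58
{'clock': 19.75, 'joints': [-0.126, 0.52, -0.125, 0.0, -0.925, 0.191], 'position': [593.207, -236.194, 99.692], 'ee_rot': [0.73, -0.684, 0.001, -0.0], 'contact_force': [-1.761, 0.311, -1.649], 'wrist_torque': [0.125, 0.268, 0.101], 'gripper_width': 35.949}
(226, 89.9, 3.5, 66.9) (228, 90.8, 3.5, 63.7) (230, 95.6, 3.7, 62.4) (232, 99.4, 3.9, 60.7) (234, 101.1, 4.0, 57.8) (236, 105.9, 4.2, 56.7) (238, 103.6, 4.1, 51.7) (240, 104.0, 4.2, 48.2) (242, 106.0, 4.3, 45.6) (244, 106.3, 4.3, 42.0) (246, 103.3, 4.3, 36.6) (248, 102.9, 4.3, 32.6) (250, 71.3, 3.3, 11.3) (252, 74.3, 3.5, 9.1) (254, 75.2, 3.5, 5.6) (256, 75.7, 3.6, 1.9) (258, 77.0, 3.7, -1.3) (260, 83.9, 3.9, -1.3) (262, 88.3, 4.1, -2.7) (264, 99.3, 4.5, -0.2) (266, 99.2, 4.5, -4.2) (268, 108.9, 4.8, -2.4) (270, 114.3, 5.0, -3.1)
```

View pics/s42_c240_180.png

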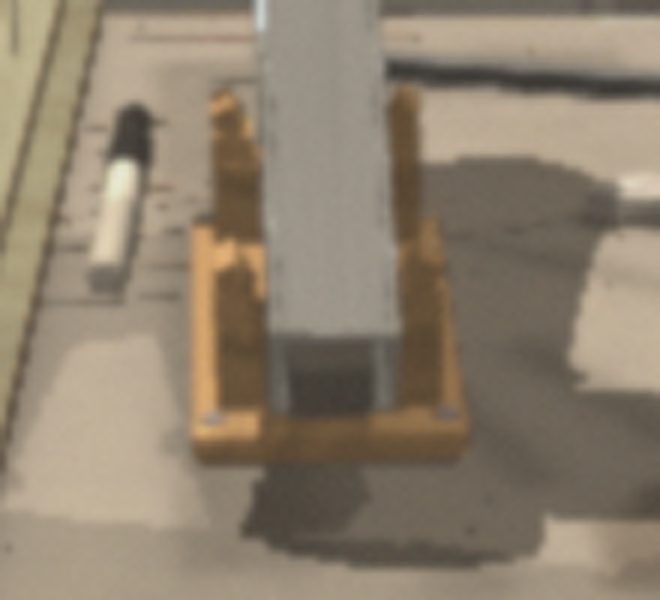

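Call:
apply_moves(
  plan=[0.165, -0.0001, 0.0015, 0.0022, 0, 0.165, -0.0002, 0.0029, 0.0044, 0, 0.165, -0.0003, 0.004, 0.0062, 0],
)

```text
clock: 20.0
position: [592.6, -232.7, 104.6]
ee_rot: [0.729, -0.684, 0.0, -0.0]
contact_force: [0.4, 1.0, -2.8]
gripper_width: 35.9
```

```bash
python3 - <<'E'
from h import *
q2('s43')
E
```

```text
tilt 27.12 top z at s=0 111.8 rms 1.68
{'clock': 20.05, 'joints': [-0.12, 0.512, -0.124, -0.0, -0.935, 0.185], 'position': [592.719, -232.452, 104.915], 'ee_rot': [0.73, -0.684, 0.0, -0.0], 'contact_force': [0.194, 0.886, -2.825], 'wrist_torque': [0.096, 0.024, 0.003], 'gripper_width': 35.706}
(226, 87.1, 3.4, 65.5) (228, 93.1, 3.6, 64.8) (230, 97.2, 3.8, 63.3) (232, 99.6, 3.9, 60.8) (234, 102.2, 4.0, 58.4) (236, 105.0, 4.1, 56.2) (238, 100.1, 4.0, 49.9) (240, 106.2, 4.2, 49.4) (242, 108.3, 4.3, 46.8) (244, 108.4, 4.4, 43.1) (246, 106.2, 4.3, 38.2) (248, 102.5, 4.3, 32.4) (250, 98.0, 4.2, 26.1) (252, 72.4, 3.4, 8.0) (254, 72.9, 3.5, 4.3) (256, 70.8, 3.4, -0.9) (258, 75.5, 3.6, -2.2) (260, 84.9, 4.0, -0.7) (262, 87.8, 4.1, -3.0) (264, 98.5, 4.4, -0.7) (266, 104.6, 4.7, -1.0) (268, 113.0, 5.0, 0.1) (270, 117.4, 5.1, -1.2)
```

Call:
apply_moves(
  plan=[0.165, -0.0001, 0.0015, 0.0023, 0, 0.165, -0.0002, 0.0026, 0.004, 0, 0.165, -0.0002, 0.0026, 0.004, 0, 0.165, 0.0004, -0.0065, -0.012, 0, 0.165, 0.0005, -0.0075, -0.014, 0, 0.165, 0.0005, -0.0075, -0.014, 0],
)

```text
clock: 20.55
position: [592.9, -240.5, 90.0]
ee_rot: [0.729, -0.684, -0.0, 0.0]
contact_force: [0.7, 1.1, -1.9]
gripper_width: 35.9
```

```bash
python3 - <<'E'
from h import *
q2('s44')
E
```

```text
tilt 20.63 top z at s=0 101.4 rms 1.36
{'clock': 20.6, 'joints': [-0.133, 0.533, -0.129, -0.0, -0.91, 0.197], 'position': [593.001, -240.247, 90.373], 'ee_rot': [0.729, -0.684, -0.0, 0.0], 'contact_force': [0.949, 0.563, -2.404], 'wrist_torque': [0.108, -0.193, -0.04], 'gripper_width': 35.803}
(226, 89.6, 3.5, 66.8) (228, 95.2, 3.7, 65.9) (230, 99.9, 3.9, 64.6) (232, 103.2, 4.0, 62.6) (234, 108.3, 4.2, 61.6) (236, 100.9, 4.0, 54.0) (238, 106.3, 4.2, 53.2) (240, 109.3, 4.3, 51.1) (242, 111.6, 4.4, 48.6) (244, 116.9, 4.6, 47.7) (246, 120.7, 4.8, 46.1) (248, 122.5, 4.9, 43.4) (250, 120.6, 4.9, 38.6) (252, 117.0, 4.8, 32.8) (254, 117.8, 4.8, 29.5) (256, 116.3, 4.8, 25.0) (258, 75.2, 3.6, -2.3) (260, 83.9, 3.9, -1.3) (262, 88.4, 4.1, -2.7) (264, 97.0, 4.4, -1.6) (266, 104.2, 4.7, -1.3) (268, 110.4, 4.9, -1.5) (270, 114.9, 5.1, -2.7)
```

View pics/s44_c240_180.png

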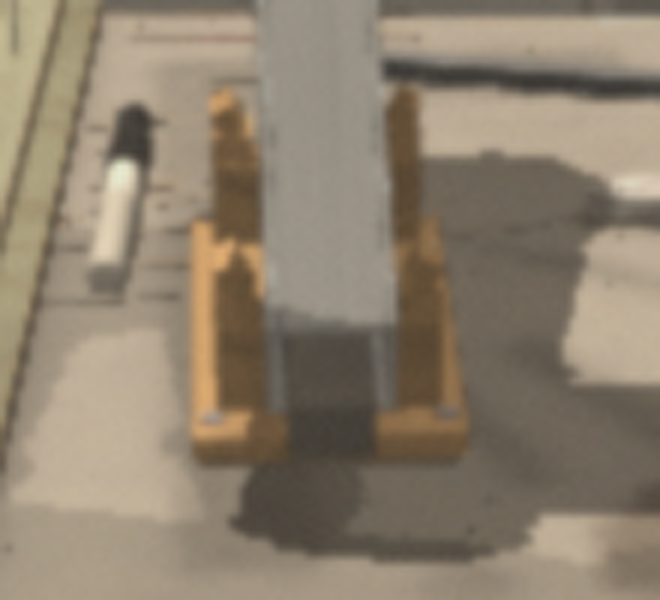

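Call:
apply_moves(
  plan=[0.165, 0.0002, -0.0026, -0.006, 0, 0.165, 0.0004, -0.0048, -0.011, 0, 0.165, 0.0004, -0.0068, -0.0153, 0],
)

```text
clock: 20.85
position: [593.9, -247.5, 75.5]
ee_rot: [0.73, -0.684, 0.001, -0.0]
contact_force: [0.1, -0.7, 0.6]
gripper_width: 36.2
```

```bash
python3 - <<'E'
from h import *
q2('s45')
E
```

```text
tilt 14.3 top z at s=0 92.4 rms 1.1
{'clock': 20.9, 'joints': [-0.144, 0.555, -0.136, 0.0, -0.88, 0.208], 'position': [593.48, -247.631, 74.461], 'ee_rot': [0.729, -0.684, 0.0, 0.0], 'contact_force': [0.678, -1.35, -0.305], 'wrist_torque': [-0.152, -0.264, -0.161], 'gripper_width': 35.533}
(226, 96.5, 3.7, 70.2) (228, 96.8, 3.7, 66.7) (230, 104.3, 4.0, 66.8) (232, 105.2, 4.1, 63.6) (234, 101.1, 4.0, 57.8) (236, 104.8, 4.1, 56.1) (238, 108.3, 4.3, 54.2) (240, 115.4, 4.5, 54.3) (242, 119.5, 4.7, 52.8) (244, 123.5, 4.8, 51.3) (246, 123.5, 4.9, 47.6) (248, 120.3, 4.8, 42.2) (250, 121.3, 4.9, 39.0) (252, 116.3, 4.8, 32.5) (254, 72.9, 3.5, 4.3) (256, 74.5, 3.6, 1.3) (258, 80.1, 3.8, 0.5) (260, 81.1, 3.8, -2.9) (262, 91.3, 4.2, -1.0) (264, 94.8, 4.3, -2.9) (266, 100.4, 4.5, -3.5) (268, 110.7, 4.9, -1.3) (270, 114.4, 5.0, -3.0)
```

View pics/s45_c240_180.png

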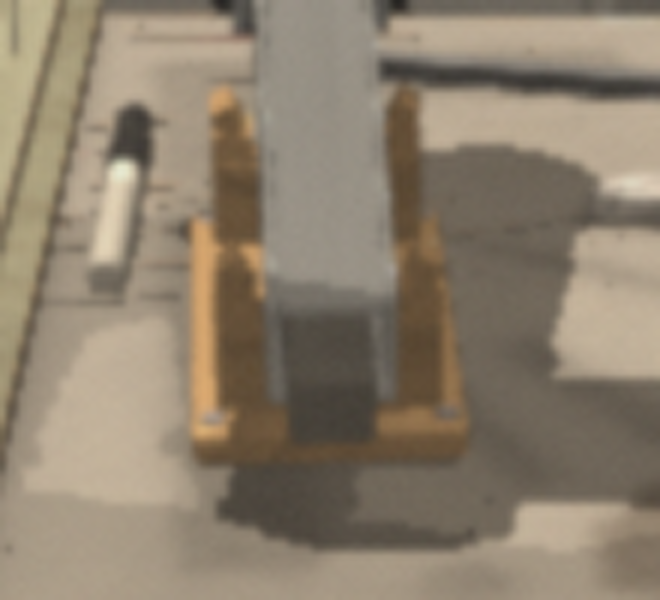

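Call:
apply_moves(
  plan=[0.165, 0.0002, -0.0029, -0.008, 0, 0.165, 0.0003, -0.0051, -0.0153, 0, 0.165, 0.0004, -0.0069, -0.0227, 0, 0.165, 0.0005, -0.0083, -0.029, 0, 0.165, 0.0006, -0.0089, -0.0325, 0, 0.165, 0.0006, -0.0089, -0.034, 0, 0.165, 0.0006, -0.0089, -0.034, 0],
)

```text
clock: 21.48
position: [593.9, -256.0, 40.7]
ee_rot: [0.73, -0.684, -0.0, 0.0]
contact_force: [-0.0, -0.7, -1.5]
gripper_width: 35.8
```

```bash
python3 - <<'E'
from h import *
q2('s46')
E
```

```text
tilt 0.06 top z at s=0 75.7 rms 0.69
{'clock': 21.533, 'joints': [-0.157, 0.6, -0.153, -0.0, -0.819, 0.222], 'position': [593.798, -255.729, 40.831], 'ee_rot': [0.73, -0.684, -0.0, 0.0], 'contact_force': [1.167, -0.994, -1.884], 'wrist_torque': [-0.421, -0.177, -0.054], 'gripper_width': 35.561}
(226, 87.1, 3.4, 65.5) (228, 97.9, 3.8, 67.3) (230, 102.7, 3.9, 66.1) (232, 110.9, 4.2, 66.6) (234, 116.5, 4.4, 65.8) (236, 116.2, 4.5, 62.0) (238, 117.5, 4.5, 59.1) (240, 118.5, 4.6, 55.9) (242, 119.2, 4.7, 52.6) (244, 118.5, 4.7, 48.6) (246, 117.7, 4.7, 44.4) (248, 62.6, 3.0, 10.5) (250, 70.9, 3.3, 11.1) (252, 71.2, 3.4, 7.3) (254, 74.1, 3.5, 5.0) (256, 76.0, 3.6, 2.1) (258, 77.5, 3.7, -1.0) (260, 86.2, 4.0, 0.0) (262, 89.5, 4.1, -2.0) (264, 95.0, 4.3, -2.8) (266, 104.1, 4.7, -1.4) (268, 109.5, 4.9, -2.0) (270, 116.6, 5.1, -1.7)
```

View pics/s46_c240_180.png

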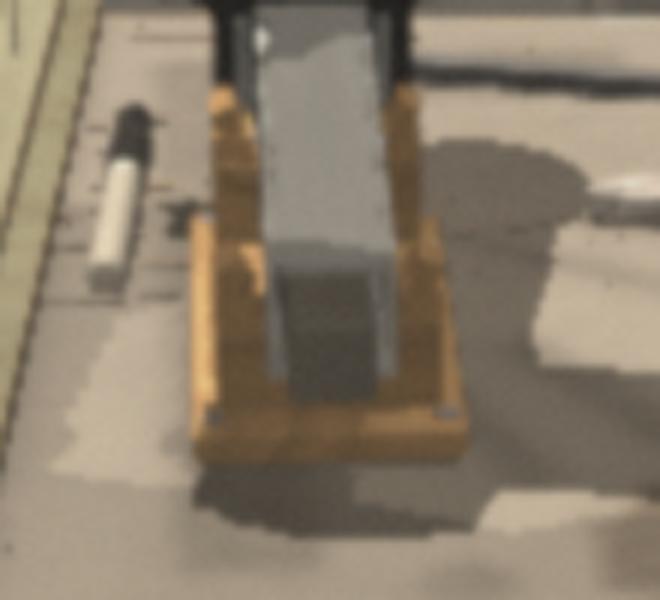

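```bash
python3 - <<'E'
from h import *
for t in('s39','s46'):
  for u in (288,294,300): col(t,u,219,228,1)
E
```

```text
(219, 81.8, 13.0, 76.1) (220, 82.0, 13.1, 74.4) (221, 87.1, 13.2, 75.1) (222, 90.4, 13.3, 74.8) (223, 95.5, 13.4, 75.5) (224, 98.5, 13.5, 75.1) (225, 99.1, 13.5, 73.6) (226, 88.8, 13.4, 66.7) (227, 90.3, 13.4, 65.5) 
(219, 81.1, 3.1, 75.5) (220, 86.2, 3.2, 76.2) (221, 89.3, 3.4, 75.8) (222, 92.3, 3.5, 75.5) (223, 96.7, 3.6, 75.8) (224, 99.2, 3.7, 75.3) (225, 97.3, 3.7, 72.5) (226, 87.9, 3.4, 65.9) (227, 91.8, 3.6, 66.1) 
(219, 82.9, -6.8, 76.2) (220, 82.2, -6.8, 73.9) (221, 91.5, -6.4, 76.6) (222, 93.0, -6.4, 75.6) (223, 95.4, -6.2, 74.9) (224, 99.9, -6.0, 75.3) (225, 99.2, -6.1, 73.2) (226, 88.0, -6.5, 65.7) (227, 92.3, -6.3, 66.0) 
(219, 79.3, 13.0, 74.9) (220, 84.7, 13.1, 75.7) (221, 88.9, 13.2, 75.9) (222, 95.4, 13.4, 77.3) (223, 96.5, 13.4, 76.0) (224, 96.6, 13.5, 74.2) (225, 96.0, 13.5, 72.1) (226, 89.5, 13.4, 67.0) (227, 94.0, 13.5, 67.4) 
(219, 82.1, 3.1, 76.0) (220, 949.5, 30.3, 497.1) (221, 88.6, 3.3, 75.5) (222, 91.8, 3.5, 75.2) (223, 93.8, 3.5, 74.4) (224, 94.7, 3.6, 73.0) (225, 99.8, 3.8, 73.7) (226, 87.1, 3.4, 65.5) (227, 93.8, 3.6, 67.1) 
(219, 81.4, -6.9, 75.4) (220, 86.2, -6.7, 75.9) (221, 88.5, -6.6, 75.2) (222, 94.8, -6.3, 76.5) (223, 95.7, -6.2, 75.1) (224, 96.9, -6.2, 73.9) (225, 85.0, -6.7, 66.1) (226, 90.2, -6.4, 66.8) (227, 95.2, -6.2, 67.5)
```

Call:
apply_moves(
  plan=[0.1, 0, 0, 0, 0, -0.1, 0, 0, 0, 0, -0.3, 0, 0, 0, 0, -0.3, 0, 0, 0.03, 0, -0.3, 0, 0, 0.07, 0, -0.3, 0, 0, 0.088, 0],
)

```text
clock: 22.03
position: [596.0, -256.4, 134.1]
ee_rot: [0.73, -0.683, 0.003, -0.001]
contact_force: [0.1, -0.0, 0.7]
gripper_width: 55.9
```

```bash
python3 - <<'E'
from h import *
q2('s47');col('s47',294,218,232,1)
E
```

```text
tilt -0.02 top z at s=0 75.4 rms 0.82
{'clock': 22.083, 'joints': [-0.157, 0.495, -0.062, 0.003, -1.002, 0.222], 'position': [597.687, -256.947, 137.39], 'ee_rot': [0.73, -0.683, 0.006, -0.002], 'contact_force': [1.103, 0.123, 3.866], 'wrist_torque': [-0.057, -0.101, -0.01], 'gripper_width': 55.471}
(226, 89.3, 3.5, 66.7) (228, 98.4, 3.8, 67.5) (230, 105.3, 4.0, 67.4) (232, 111.5, 4.3, 66.9) (234, 115.4, 4.4, 65.3) (236, 117.0, 4.5, 62.5) (238, 120.2, 4.6, 60.5) (240, 119.4, 4.6, 56.4) (242, 118.7, 4.7, 52.4) (244, 118.3, 4.7, 48.5) (246, 116.8, 4.7, 43.9) (248, 63.1, 3.1, 10.8) (250, 70.6, 3.3, 10.9) (252, 76.1, 3.5, 10.1) (254, 75.7, 3.6, 5.9) (256, 74.1, 3.5, 1.0) (258, 78.8, 3.7, -0.3) (260, 81.5, 3.8, -2.7) (262, 88.2, 4.1, -2.8) (264, 95.3, 4.3, -2.6) (266, 105.2, 4.7, -0.7) (268, 113.8, 5.0, 0.5) (270, 116.6, 5.1, -1.7) 
(218, 77.8, 2.9, 75.8) (219, 81.5, 3.1, 75.7) (220, 85.3, 3.2, 75.7) (221, 88.9, 3.3, 75.6) (222, 91.9, 3.5, 75.3) (223, 96.0, 3.6, 75.5) (224, 96.5, 3.6, 73.9) (225, 99.1, 3.7, 73.4) (226, 89.3, 3.5, 66.7) (227, 91.8, 3.5, 66.0) (228, 98.4, 3.8, 67.5) (229, 102.0, 3.9, 67.5) (230, 105.3, 4.0, 67.4) (231, 107.6, 4.1, 66.7)
```

View pics/s47_c240_180.png

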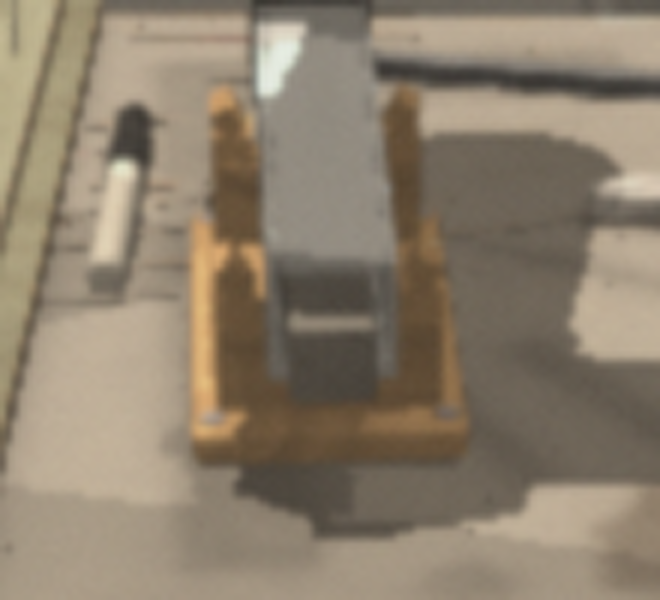

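```bash
python3 - <<'E'
from h import *
d=load('s47')
for a,z in((395,44),(330,67)):
  L=px2w(d,240+289/6,180+a/6,z);R=px2w(d,240+377/6,180+a/6,z);print(L,R,(L+R)/2)
E
```

```text
[594.44923772 -58.74228723  44.        ] [570.53318786 -58.96375874  44.        ] [582.49121279 -58.85302299  44.        ]
[593.89645285 -52.80951829  67.        ] [570.38205648 -53.04025121  67.        ] [582.13925467 -52.92488475  67.        ]
```

Call:
apply_moves(
  plan=[-0.3, -0.004, 0.04, 0, 0, -0.3, -0.007, 0.081, 0, 0, -0.3, -0.009, 0.122, 0, 0, -0.3, -0.011, 0.163, 0, 0, -0.3, -0.0135, 0.193, 0, 0, -0.3, -0.0135, 0.193, 0, 0, -0.3, -0.0135, 0.193, 0, 0],
)

```text
clock: 22.67
position: [580.3, -61.0, 129.5]
ee_rot: [0.731, -0.683, -0.0, -0.0]
contact_force: [-0.2, -0.9, -0.2]
gripper_width: 55.7
```

```bash
python3 - <<'E'
from h import *
st()
E
```

```text
{'clock': 22.667, 'joints': [0.173, 0.406, -0.235, -0.0, -0.929, -0.104], 'position': [580.34, -61.003, 129.513], 'ee_rot': [0.731, -0.683, -0.0, -0.0], 'contact_force': [-0.171, -0.889, -0.242], 'wrist_torque': [-0.081, -0.036, -0.066], 'gripper_width': 55.664}
```

Call:
apply_moves(
  plan=[-0.3, 0.0017, -0.001, -0.04, 0, -0.3, 0.0017, -0.001, -0.07, 0, -0.3, 0.0017, -0.001, -0.079, 0, -0.3, 0.0017, -0.001, -0.079, 0],
)

```text
clock: 23.0
position: [580.1, -65.2, 47.5]
ee_rot: [0.729, -0.684, -0.002, 0.003]
contact_force: [-0.7, -0.6, 0.2]
gripper_width: 55.6
```

```bash
python3 - <<'E'
from h import *
grab('top','t48');grab('side','s48');st();crop('s48',240,170,350,290,6);crop('t48',270,180,390,260,6)
E
```

```text
{'clock': 23.1, 'joints': [0.166, 0.506, -0.306, 0.001, -0.758, -0.102], 'position': [583.147, -64.679, 51.11], 'ee_rot': [0.729, -0.684, 0.001, -0.0], 'contact_force': [0.898, -0.454, 0.882], 'wrist_torque': [-0.018, -0.039, 0.037], 'gripper_width': 55.264}
```

View pics/s48_c240_170.png

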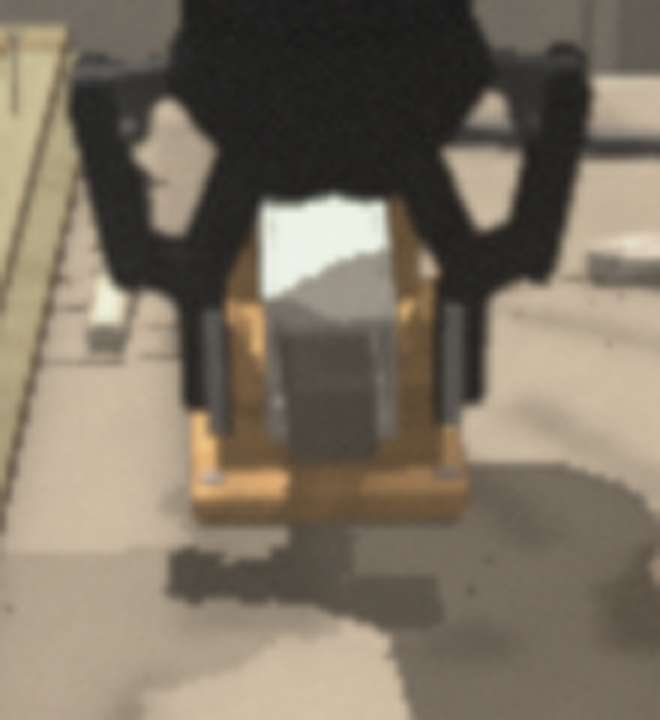

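View pics/t48_c270_180.png

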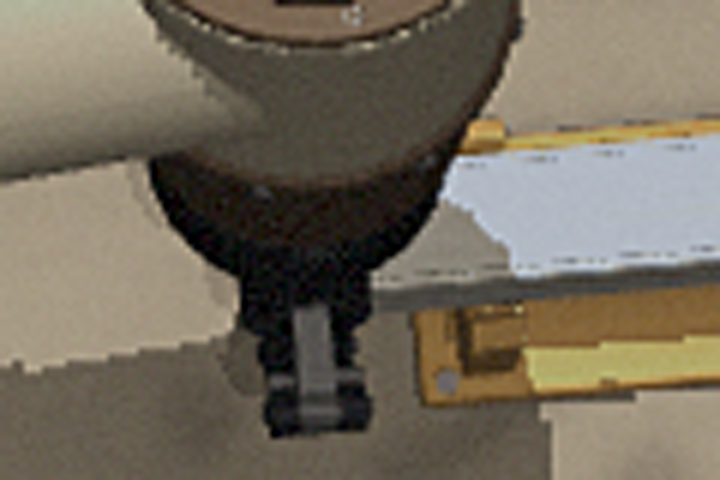

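Call:
apply_moves(
  plan=[-0.3, 0, 0.002, 0, 0, 0.1, 0, 0.002, 0, 0, 0.4, 0, 0.002, 0, 0, 0.6, 0, 0.002, 0, 0, 0.7, 0, 0.002, 0, 0, 0.7, 0, 0.002, 0, 0],
)

```text
clock: 23.6
position: [583.0, -61.7, 51.5]
ee_rot: [0.73, -0.684, 0.001, -0.001]
contact_force: [-0.7, 1.4, 5.5]
gripper_width: 22.4
```

```bash
python3 - <<'E'
from h import *
grab('side','s49');st();crop('s49',240,170,350,290,6)
E
```

```text
{'clock': 23.65, 'joints': [0.171, 0.505, -0.307, 0.0, -0.757, -0.106], 'position': [582.95, -61.702, 51.453], 'ee_rot': [0.73, -0.684, 0.001, -0.001], 'contact_force': [-0.578, 1.535, 6.63], 'wrist_torque': [0.27, 0.316, -0.034], 'gripper_width': 22.494}
```

View pics/s49_c240_170.png

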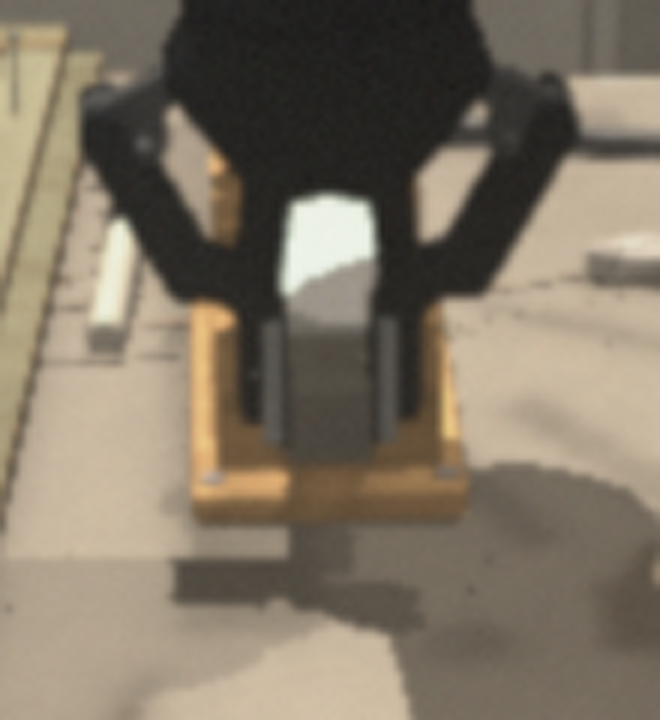

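Call:
apply_moves(
  plan=[0.7, 0, 0, 0.002, 0, 0.7, -0.0003, 0.005, 0.0025, 0, 0.7, -0.001, 0.015, 0.0025, 0, 0.7, -0.0017, 0.027, 0.0025, 0, 0.7, -0.0026, 0.04, 0.0025, 0, 0.7, -0.0034, 0.053, 0.0025, 0, 0.7, -0.0043, 0.067, 0.0025, 0, 0.7, -0.005, 0.078, 0.0025, 0],
)

```text
clock: 24.32
position: [577.1, 18.2, 52.7]
ee_rot: [0.73, -0.683, -0.0, -0.0]
contact_force: [-0.3, 0.6, -1.7]
gripper_width: 22.5
```

```bash
python3 - <<'E'
from h import *
grab('top','t50');grab('side','s50');st();crop('s50',240,170,350,290,6);crop('t50',230,180,350,260,6)
E
```

```text
{'clock': 24.417, 'joints': [0.312, 0.492, -0.327, -0.0, -0.752, -0.245], 'position': [577.287, 18.457, 52.853], 'ee_rot': [0.731, -0.683, 0.0, -0.0], 'contact_force': [0.018, -1.253, -1.558], 'wrist_torque': [0.013, -0.07, 0.012], 'gripper_width': 22.401}
```

View pics/t50_c230_180.png

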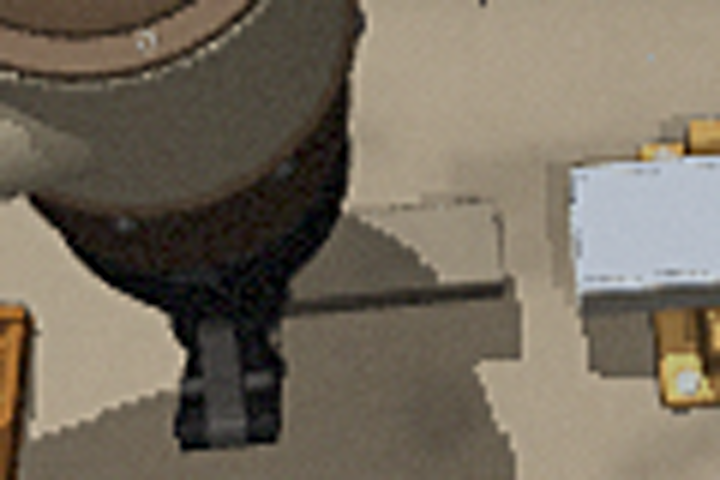

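View pics/s50_c240_170.png

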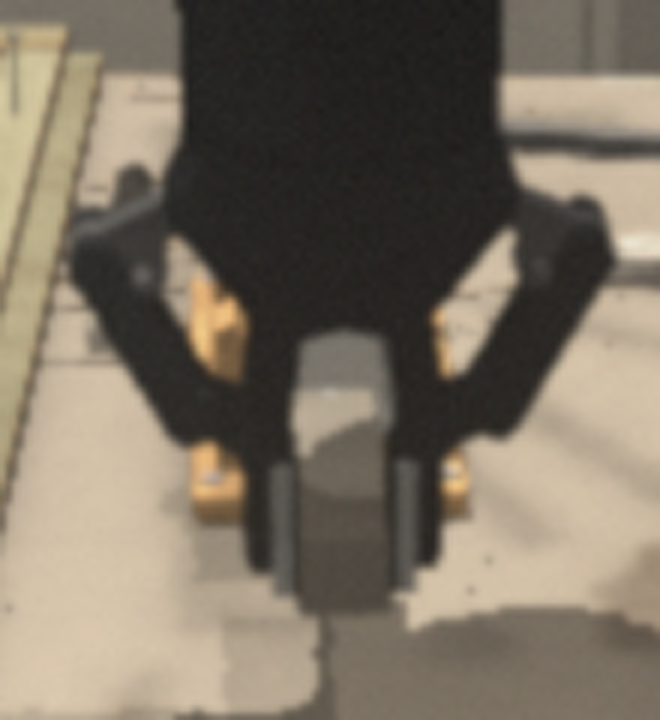

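Call:
apply_moves(
  plan=[0.7, 0, 0.01, 0.025, 0, 0.7, -0.01, 0.03, 0.04, 0, 0.7, -0.02, 0.06, 0.04, -3, 0.7, -0.03, 0.095, 0.04, -5, 0.7, -0.04, 0.13, 0.04, -7.8, 0.7, -0.05, 0.16, 0.04, -7.8, 0.7, -0.0574, 0.1825, 0.04, -7.8, 0.7, -0.0574, 0.1825, 0.03, -7.8],
)

```text
clock: 25.08
position: [520.5, 203.2, 84.8]
ee_rot: [-0.683, 0.73, -0.001, 0.003]
contact_force: [0.3, -0.1, 0.1]
gripper_width: 22.2
```

Call:
apply_moves(
  plan=[0.7, 0, 0, -0.02, 0, 0.7, 0, 0, -0.04, 0, 0.7, 0, 0, -0.04, 0],
)

```text
clock: 25.33
position: [517.1, 196.9, 39.1]
ee_rot: [-0.681, 0.732, 0.001, -0.004]
contact_force: [-0.8, -1.4, -1.6]
gripper_width: 22.3
```

```bash
python3 - <<'E'
from h import *
grab('top','t51');d=grab('side','s51');st();crop('s51',260,230,410,410,4);crop('t51',120,200,270,320,5)
p=arm.read_state()['position'];print(w2px(d,p))
E
```

```text
{'clock': 25.433, 'joints': [0.656, 0.479, -0.389, 0.0, -0.705, -0.728], 'position': [519.69, 197.986, 42.347], 'ee_rot': [-0.681, 0.732, -0.0, -0.001], 'contact_force': [1.208, 0.228, -0.042], 'wrist_torque': [0.125, -0.029, 0.006], 'gripper_width': 22.671}
[340.69869381 346.04996379]
```

View pics/s51_c260_230.png

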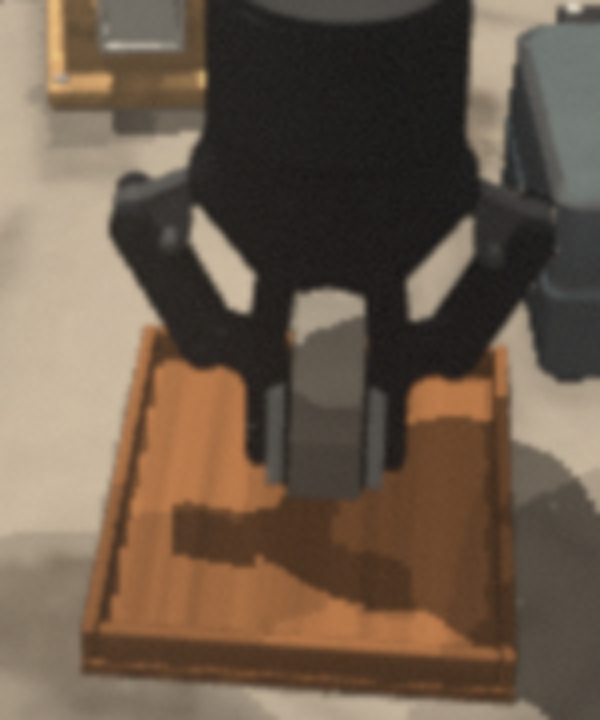

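View pics/t51_c120_200.png

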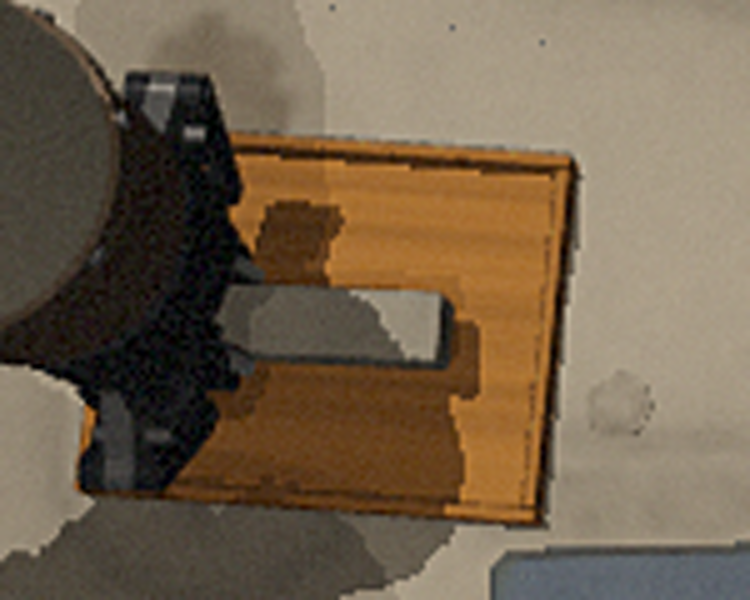

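```bash
python3 - <<'E'
from h import *
d=load('t51')
for u,v in[(170,262),(180,265),(190,265),(198,265),(204,262)]: print(px2w(d,u,v).round(1),end='')
s=load('s51')
for v in (306,312,320,328,334,340,346,350): print(px2w(s,342,v).round(1),end='')
E
```

```text
[517.2 186.2  55.8][511.5 169.   56.8][511.1 152.4  56.5][511.2 139.7  53.3][515.8 129.4  54.9][515.5 130.9  56.2][515.9 141.1  53.7][516.8 161.5  55.5][517.5 177.1  54.4][518.1 190.7  55.4][518.7 202.7  55.4][518.4 203.2  46.5][518.2 203.   40.2]
```

Call:
apply_moves(
  plan=[0.7, 0, 0, -0.01, 0, 0.7, 0, 0, -0.018, 0, 0.7, 0, 0, -0.023, 0, 0.7, 0, 0, -0.0245, 0, 0.7, 0, 0, -0.0245, 0],
)

```text
clock: 25.85
position: [519.7, 198.4, 17.8]
ee_rot: [-0.681, 0.732, 0.0, -0.0]
contact_force: [-0.2, -0.6, -1.0]
gripper_width: 22.6
```

```bash
python3 - <<'E'
from h import *
d=grab('top','t52');st()
for u,v in[(170,262),(180,265),(190,265),(198,265)]: print(px2w(d,u,v).round(1),end='')
E
```

```text
{'clock': 25.9, 'joints': [0.656, 0.515, -0.407, 0.0, -0.648, -0.728], 'position': [519.895, 198.502, 18.192], 'ee_rot': [-0.681, 0.732, -0.0, -0.0], 'contact_force': [0.521, -0.701, -1.507], 'wrist_torque': [0.033, -0.045, -0.01], 'gripper_width': 22.592}
[520.4 191.8  34.8][514.6 174.4  35.4][514.7 158.1  31.8][513.9 143.7  34.7]
```

Call:
apply_moves(
  plan=[0.7, 0, 0, -0.0015, 0, 0.7, 0, 0, -0.003, 0, 0.7, 0, 0, -0.003, 0],
)

```text
clock: 26.15
position: [519.8, 198.6, 15.2]
ee_rot: [-0.681, 0.732, 0.0, 0.0]
contact_force: [0.9, -0.2, -1.3]
gripper_width: 22.5
```

Call:
apply_moves(
  plan=[0.7, 0, 0, -0.001, 0, 0.7, 0, 0, -0.001, 0],
)

```text
clock: 26.32
position: [519.8, 198.6, 14.2]
ee_rot: [-0.681, 0.732, 0.0, -0.0]
contact_force: [-0.5, 0.3, -0.9]
gripper_width: 22.4
```

Call:
apply_moves(
  plan=[0.7, 0, 0, -0.001, 0, 0.7, 0, 0, -0.001, 0],
)

```text
clock: 26.48
position: [519.8, 198.6, 13.2]
ee_rot: [-0.681, 0.732, 0.0, -0.0]
contact_force: [0.6, -0.8, -1.3]
gripper_width: 22.3
```

Call:
apply_moves(
  plan=[0.7, 0, 0, -0.0007, 0, 0.7, 0, 0, -0.0007, 0],
)

```text
clock: 26.65
position: [519.9, 198.7, 12.9]
ee_rot: [-0.681, 0.732, -0.0, 0.0]
contact_force: [-1.3, -0.3, 1.3]
gripper_width: 22.4
```

Call:
apply_moves(
  plan=[0.7, 0, 0, -0.0005, 0, 0.5, 0, 0, -0.0005, 0, 0.3, 0, 0, -0.0003, 0, 0.1, 0, 0, 0, 0, 0.0, 0, 0, 0, 0, 0.0, 0, 0, 0.015, 0, 0.0, 0, 0, 0.045, 0, 0.0, 0, 0, 0.08, 0],
)

```text
clock: 27.32
position: [518.5, 197.7, 91.4]
ee_rot: [-0.681, 0.732, 0.0, -0.003]
contact_force: [0.5, -0.1, 0.1]
gripper_width: 42.7
```

Call:
apply_moves(
  plan=[0.0, 0, -0.02, 0.04, 0, 0.0, -0.02, -0.06, 0.08, 0, 0.0, -0.04, -0.1, 0.1, 0, 0.0, -0.06, -0.14, 0.1, 0, 0.0, -0.08, -0.17, 0.1, 0, 0.0, -0.08, -0.17, 0.1, 0],
)

```text
clock: 27.82
position: [437.4, 26.1, 193.3]
ee_rot: [-0.681, 0.733, 0.0, 0.0]
contact_force: [-0.1, -0.0, -0.3]
gripper_width: 42.5
```

```bash
python3 - <<'E'
from h import *
d=grab('top','t53');grab('side','s53');st();tilt('s53')
E
```

```text
{'clock': 27.917, 'joints': [0.432, 0.099, -0.483, -0.0, -0.988, -0.507], 'position': [437.661, 26.15, 193.181], 'ee_rot': [-0.68, 0.733, 0.0, 0.0], 'contact_force': [-0.516, 0.483, 0.242], 'wrist_torque': [0.068, -0.041, 0.009], 'gripper_width': 42.576}
tilt 0.0 top z at s=0 75.5 rms 0.76
```

View pics/t53.png

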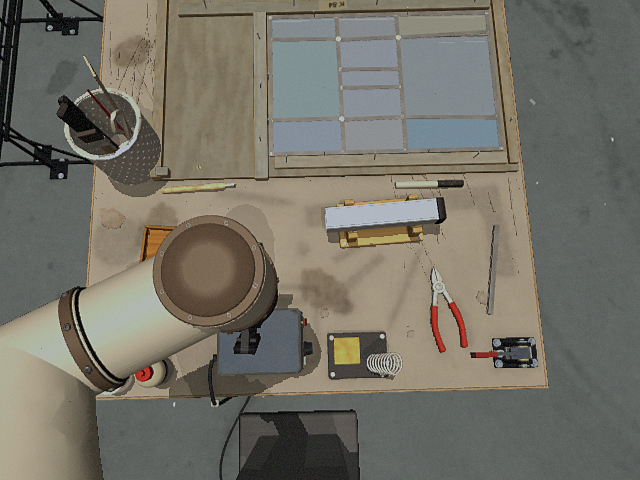

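View pics/s53.png

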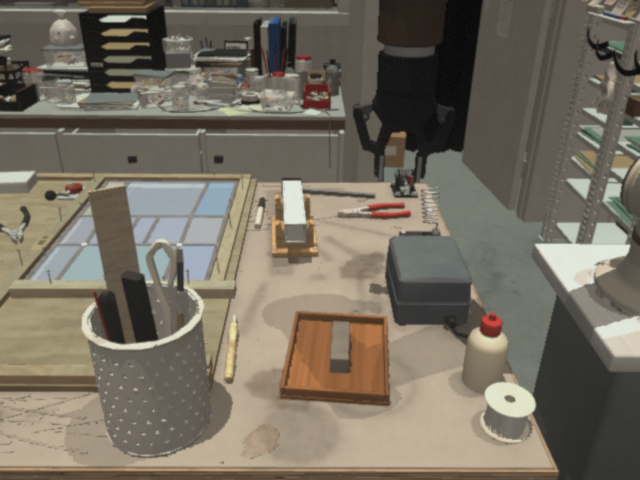

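```bash
python3 - <<'E'
from h import *
for t in('side0','s53'): col(t,294,220,246,2)
d=load('s53'); print([px2w(d,340,v).round(1).tolist() for v in (326,335,345,355,359)])
a=load('side0')['color'].astype(int);b=d['color'].astype(int);D=abs(a-b).sum(2)
for n,(x0,y0,x1,y1) in dict(marker=(250,192,270,232),pliers=(335,200,415,222),cutter=(222,312,242,384)).items(): print(n,D[y0:y1,x0:x1].mean().round(1))
arm.job_done()
E
```

```text
(220, 85.4, 3.2, 75.8) (222, 90.3, 3.4, 74.5) (224, 98.1, 3.7, 74.7) (226, 67.2, 2.8, 55.6) (228, 68.7, 2.8, 52.5) (230, 64.4, 2.7, 46.5) (232, 66.8, 2.9, 43.9) (234, 67.6, 2.9, 40.5) (236, 79.0, 3.3, 42.6) (238, 87.8, 3.6, 43.4) (240, 91.3, 3.8, 41.5) (242, 99.9, 4.1, 42.3) (244, 61.5, 2.9, 17.8) 
(220, 85.0, 3.2, 75.6) (222, 91.3, 3.4, 75.0) (224, 98.1, 3.7, 74.7) (226, 41.1, 1.9, 42.5) (228, 48.7, 2.2, 42.5) (230, 57.9, 2.5, 43.3) (232, 64.7, 2.8, 42.9) (234, 71.6, 3.0, 42.6) (236, 79.6, 3.3, 42.9) (238, 87.2, 3.6, 43.1) (240, 91.0, 3.8, 41.3) (242, 97.9, 4.0, 41.3) (244, 59.3, 2.9, 16.6) 
[[517.7, 138.2, 28.9], [518.4, 155.3, 26.9], [519.4, 178.7, 28.8], [520.1, 196.1, 26.8], [520.4, 203.6, 26.6]]
marker 12.5
pliers 39.2
cutter 13.0
the job is handed in; nothing more can be done
```

The end state matches the task, but the run was not clean: on the first tip the front stone slid right out of the tube onto the bench. I put it back and repeated the tipping properly.

**What happened**
- **First tip:** the stone broke loose at about 29° and I reacted too late. In stopping it, the fingers landed on the rear saddle and the wrist read about 85 N. That is under the 120 N wrist limit. If finger contact counts as the gripper's body pressing, it would break the 40 N limit.
- **Recovery:** I laid the tube back and let go of it. I picked the stone off the bench and slid it back into the mouth, leaving about 3 mm showing.
- **Second tip:** I picked the tube up again, lifted it level, tipped it mouth-down to about 29° and levelled it. That left the stone about 20 mm out. I laid the tube home, let go, pulled the stone out by its end and set it down in the tray at first contact.
- **Grip:** I held the tube near its cap, not at its middle, because the arm could only be turned about the vertical. A light grip let the tube pivot on the front saddle.

**Last checks (finished at about 28 s of the 61 s)**
- The tube is level (0.0° tilt) with its mouth within about 1 mm of where it started.
- The stone lies flat in the tray, its top at about 28 mm where 29 mm is expected.
- The back stone is further inside the tube. It was out of sight in the last picture and was not seen to leave.
- The marker, glass cutter and pliers look unmoved. The picture difference was higher at the pliers (39, against 12 to 13 for the other two). I put that down to shadow, but did not check it further.

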